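# Start the sharpening of a flat scraper

## Robot

A 6-joint arm with a two-finger parallel gripper is mounted at the origin on the work surface. World frame = base frame: x ahead of the robot, y to its left, z up, the work surface at z = 0. Lengths are in m, angles in degrees, forces in N, time in s.
With the tool pointing down it reaches from about 0.425 to 0.925 m from the base axis. Payload 12.5 kg.
Tool frame: the origin (TCP) lies at the very end of the fingers, on their centre line; the grasp point (between the pads) lies 19 mm behind it; z points along the fingers, y is the line along which they close (so a half turn about z gives the same grasp; the last joint's range is limited). The gripper opens to 85 mm and grips with 20 to 120 N. Pads are 22 mm wide; open, the fingers measure 114 mm over their backs; the gripper's body (76 mm by 85 mm) begins 54 mm behind the grasp point. The pads swing forward as they close: fully open they stand 13 mm farther back than shut.
Start: joints at [-77.04, 28.126, 89.318, -0, 62.55, -6.05], TCP at [0.204, -0.591, 0.2] pointing down, gripper open.
Joint ranges: [-177.58, 177.58], [-47.91, 125.51], [2.72, 160], [-65.01, 245.01], [3.68, 167.84], [-153.87, 153.87]. Speed limits (degrees/s): [127.2, 127.2, 159.86, 180, 180, 180].

## Interface

Orientations are given as a 3x3 rotation matrix whose columns are the frame's x, y, z axes.
In Python, from bench import robot, eyes gives the robot as it stands. The module is installed in compiled form; this text tells all that it offers.
- The arm moves only by the shell command python3 -m inch 'ROWS' [FORCE]. ROWS is JSON, a list of rows, each an object of numbers: "dx", "dy", "dz": the shift along the tool's x, y, z in mm; "roll": the turn about the tool's z in degrees; "claw": the opening, from 0 (shut) to 1 (fully open). In form: [{"dx": .., "dy": .., "dz": .., "roll": .., "claw": ..}, ...]. A call has 1 to 12 rows; each row is the pose to reach, as a shift and turn from the pose commanded when the call began, along the tool's axes at that moment; what a row does not reach only later rows make up. A row lasts 1/8 s, in which the tool goes at most 62.5 mm and 10.7 degrees, less where a joint would pass 70% of its speed; a pose out of reach is approached as far as the arm can. A call with a gripper value outside its range is refused whole. The fingers move at their own pace and stop on an object; FORCE is the grip in N (left out, the last holds). Time passes only in rows, so rows that repeat a pose let the fingers close. It gives the time, the measured TCP pose, the force, the opening and the grip force at its end, in the units of the state.
- robot.get_state(): the state, without advancing time (a new reading comes with each control period).
- eyes.read_camera(name): name is "side" or "top"; returns the picture (400x640x3 uint8, red, green, blue); there is no depth.
- eyes.calibration(name): a dict with "vfov" (degrees; the focal length in pixels is half the picture's height over the tangent of half this angle, whatever the lens; pixels are square), "cx", "cy" (the principal point, pixels), "world_to_cam" (4x4, takes a point from world to camera coordinates). Camera axes: x right, y up, looking along -z (the intrinsics and any distortion apply to the point x, -y, -z); pixel columns grow to the right and rows downward; lengths in m; the calibration is good to about 2 mm. A picture is of the moment at which its call begins. calibration takes no time and is no camera call.
- robot.sign_off(): hands the job in; it is judged then, once.
Trained networks look in the newest picture that a camera, given by its name, has taken for a name from the list of things; names that differ only in an ending like _2 or _b are one class to them, and where a whole thing is asked for, a point or a joint stands for the part that bears it (a point fixed in the world has none). Each returns a list of dicts, best first, with "conf" (0 to 1); they miss things now and then, are a little off and sometimes report something else, mostly with a low value. They report only what shows in the picture. A call takes as long as a camera call.
- eyes.outline_of(label, camera): "region" (400x640 bool, what is visible of it) and "box" ([left, top, right, bottom] in pixels, round what is visible of it).
The state is a dict: "time_s": time; "q": joint angles; "qd": joint speeds; "joint_torque": joint torques, N m; "tcp_pos": TCP position; "tool_rot": TCP orientation; "contact_force": force on the tool from outside, world axes, zero at the start; "ft_torque": the same for the moment, N m; "width": opening from 0.0 (shut) to 1.0 (fully open); "finger_force": force on a finger pad.
Only numpy, scipy, OpenCV 4.12 (cv2) and the standard library are available. Lean on these libraries where they do the work, as an engineer would, in place of code of your own. Each camera call takes 0.05 s, during which the arm holds its last target. There are 200 camera calls.

## Task

Get the red-handled scraper sharpened: first push the orange dust shutter of the green bench sharpener fully back so that its leaning slot is open, then draw the red-handled scraper up out of the wooden rack and slide it blade first into the slot until it is fully home, and let go of it. Only then twist the red start key clockwise to its stop and release it so that it springs back. Leave the scraper in the slot, the shutter open, and the blue-handled scraper, cup, tin, spray can and wooden block where they are.

Things in the scene. Friction and masses are not known exactly. Their poses are not given: they have to be found in the camera images.
- scraper: Scraper, red handle, flat steel blade, standing blade down in either slot of the rack. Origin: middle of the blade's lower edge; z up the tool to the handle, y along the blade's width, x across its thickness. Blade 60 (y) x 4 (x) x 62 mm long, then a neck; flat-sided handle 32 (y) x 20 mm (x) from z = 85 to 185 mm: grip across the 20 mm at z = 150. 0.16 kg, centre of mass near z = 100 mm.
- spare: Scraper of the same size and shape with a blue handle, in the other slot of the rack; axes as for the red one. Must stay there.
- rack: Fixed wooden rack, 70 mm (x) by 190 mm (y) by 70 mm high; origin under its centre, z up. Two upright slots at y = -46 and +46 mm, each 6 mm wide in x, 66 mm long in y, their floor 14 mm above the bench (56 mm deep).
- slot: Leaning slot in the green sharpener's aluminium head (fixed). Origin: centre of the slot's floor, 60 mm above the bench; z out of the slot, leaning 30 degrees from vertical to the robot's side; y along its length (level), x across. 7 mm wide (x), 68 long (y), 48 deep (mouth at z = 48), upper 10 mm flared to 17 wide. Head's top: x -25 to 53, y -55 to 55. Motor and wheel behind (+x), 117 mm high.
- shutter (a joint): Travel of the orange dust shutter in m: 0 = closed over the slot, 0.036 = fully back. It moves along +x of slot (away from the robot and up the head's sloping top face) and stays where it is left (about 2 N to move).
- shutter_tab (a point): Middle of the orange upright tab on the shutter, to push or pinch: 12 mm thick (x of slot), 60 mm wide (y), its top 12 mm farther out along the slot's z; the shutter plate under it, 36 mm by 90 mm by 3 mm, lies on the head's top face.
- key (a joint): Angle of the red spring-return start key in rad: 0 = at rest, 1.2 = at its stop, growing clockwise seen from above, about a vertical axis. The spring takes about 0.13 N m at the stop and turns it back when let go.
- key_grip (a point): Centre of the red key's bar grip, on its axis, 102 mm above the bench, on the flat grey box at the sharpener's -y side (box top at 75 mm). The bar is 56 mm long, 14 thick, 26 tall (top 12 mm above this point); its length runs along this point's x axis, which turns with the key; at rest it lines up with the sharpener's front-to-back direction.
- brass_cup: Open brass cup, 60 mm across, 65 mm tall, loose; origin under its centre. Leave it.
- tin: Closed metal tin, 84 mm across, 85 mm tall, loose; origin under its centre. Leave it.
- spray_can: Red spray can, 60 mm across, 170 mm tall, loose; origin under its centre. Leave it.
- oak_block: Dark wooden block, 140 by 60 by 35 mm, loose; origin under its centre. Leave it.

How it is judged:
By the outcome, as a careful person would: the job done as asked, in the order asked, and still so for the second after the job is handed in, with the robot touching nothing.
It also fails if it takes over 67 s, if anything falls off the work surface, if the arm or the gripper's body presses on something with over 40 N, if the wrist force passes 120 N, or if a joint passes its speed limit or range.

## Working session

There is one attempt and no reset: what is moved stays moved. The work goes in short steps, Python scripts to look and compute and a shell command to move; the robot and the scene stay as the last step left them, time stands still between calls to the robot, and variables do not carry over. Pictures are saved under pics/ and viewed, at most 10 in all, crops included, and the job is handed in when it is done.

```bash
mkdir -p pics; ls
python3 - <<'E'
from bench import robot, eyes
import cv2, numpy as np
ims=[]
for n in("side","top"):
    im=eyes.read_camera(n); cv2.imwrite(f"pics/{n}0.png",im[:,:,::-1]); 
    c=eyes.calibration(n); print(n,{k:(np.round(v,4).tolist() if k=="world_to_cam" else v) for k,v in c.items()})
    for l in["scraper","spare","rack","slot","shutter","shutter_tab","key","key_grip","oak_block","spray_can","tin","brass_cup"]:
        r=eyes.outline_of(l,n)
        print(l,[(round(float(d["conf"]),2),np.round(d["box"]).tolist()) for d in r[:3]])
s=robot.get_state();print(s)
E
```

```text
pics
side {'vfov': 45.62939331591028, 'cx': 320.7932688618626, 'cy': 204.83129818709767, 'world_to_cam': [[-0.6626, -0.749, 0.0069, 0.4033], [0.4149, -0.3593, 0.8359, -0.2968], [-0.6236, 0.5567, 0.5488, -1.2466], [0.0, 0.0, 0.0, 1.0]]}
scraper [(0.7, [280.0, 186.0, 287.0, 230.0]), (0.6, [374.0, 184.0, 388.0, 196.0])]
spare [(0.89, [259.0, 201.0, 275.0, 248.0]), (0.48, [370.0, 182.0, 388.0, 199.0])]
rack [(0.7, [248.0, 222.0, 303.0, 272.0]), (0.7, [193.0, 220.0, 219.0, 279.0])]
slot [(0.73, [330.0, 183.0, 372.0, 216.0])]
shutter [(0.52, [343.0, 191.0, 367.0, 203.0])]
shutter_tab [(0.68, [348.0, 190.0, 372.0, 206.0])]
key [(0.71, [195.0, 220.0, 221.0, 280.0]), (0.46, [371.0, 178.0, 389.0, 196.0])]
key_grip [(0.75, [372.0, 183.0, 391.0, 194.0])]
oak_block [(0.66, [454.0, 196.0, 458.0, 208.0])]
spray_can [(0.92, [195.0, 219.0, 216.0, 281.0])]
tin [(0.57, [243.0, 196.0, 266.0, 232.0]), (0.42, [372.0, 184.0, 388.0, 197.0])]
brass_cup [(0.74, [258.0, 201.0, 271.0, 246.0]), (0.72, [355.0, 232.0, 368.0, 255.0])]
top {'vfov': 48.976731817940596, 'cx': 322.07908167792505, 'cy': 198.159566537080
[... 1000 characters left out ...]
   6.25508881e+01, -6.04805636e+00]), 'qd': array([-0.13843124, -0.01447377,  0.01090209, -0.01596019, -0.015802  ,
       -0.00580534]), 'joint_torque': array([ 6.96129200e-05, -6.18281436e+01, -2.61849171e+01, -8.11221093e-05,
        4.13332900e-04,  4.84384202e-06]), 'tcp_pos': array([ 0.20362134, -0.59092647,  0.20013436]), 'tool_rot': array([[ 9.45472547e-01,  3.25701798e-01,  3.17005769e-05],
       [ 3.25701799e-01, -9.45472543e-01, -9.03219255e-05],
       [ 5.54011521e-07,  9.57218359e-05, -9.99999995e-01]]), 'contact_force': array([ 0.11526157,  0.25756265, -0.36683822]), 'ft_torque': array([-0.0118444 ,  0.00069886,  0.05766015]), 'finger_force': 0.0, 'width': 1.0013030732452866}
```

View pics/side0.png

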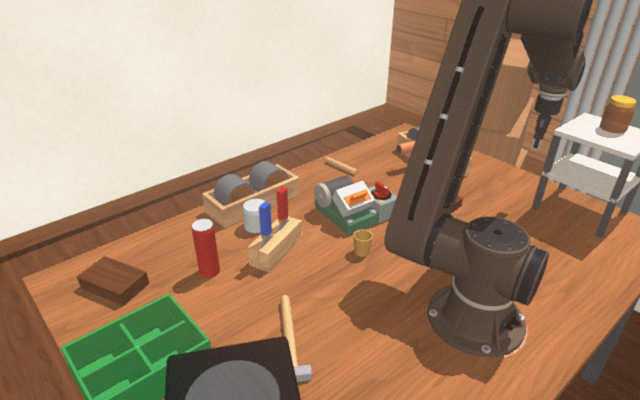

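View pics/top0.png

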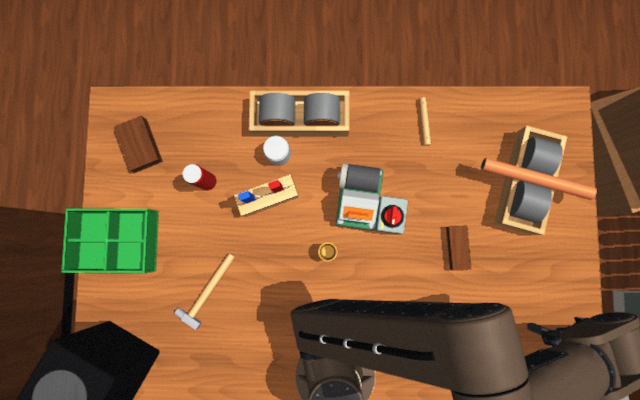

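Run:
```python
import cv2
a=cv2.imread("pics/top0.png")[165:240,230:415]; b=cv2.imread("pics/side0.png")[172:272,240:400]
cv2.imwrite("pics/top_c.png",cv2.resize(a,None,fx=4.3,fy=4.3,interpolation=cv2.INTER_CUBIC))
cv2.imwrite("pics/side_c.png",cv2.resize(b,None,fx=5,fy=5,interpolation=cv2.INTER_CUBIC))
```

```text
(no output)
```

View pics/top_c.png

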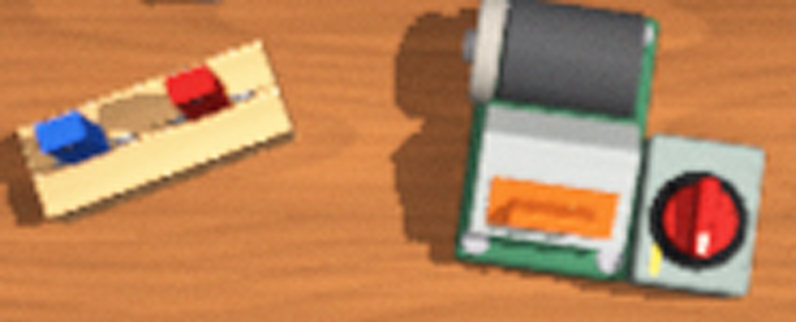

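View pics/side_c.png

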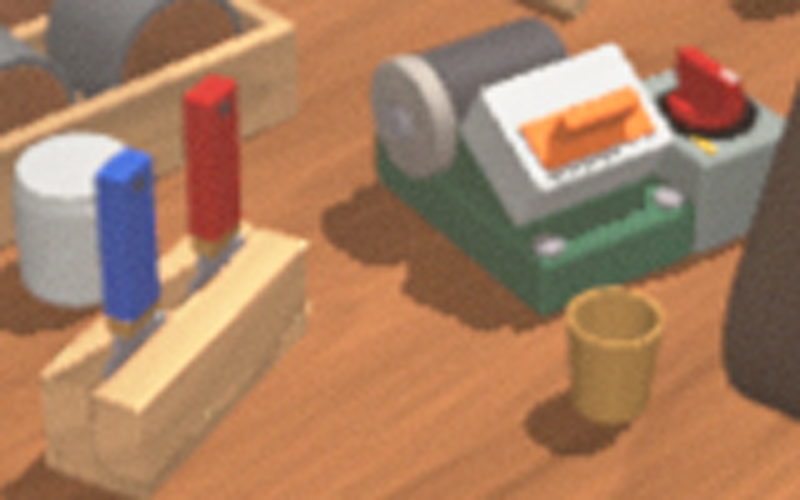

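```bash
cat > vis.py <<'E'
import cv2, numpy as np
from scipy.optimize import minimize, least_squares
from bench import eyes
CAL={n:eyes.calibration(n) for n in("side","top")}
def proj(n,P):
    c=CAL[n]; P=np.atleast_2d(P); p=(c["world_to_cam"]@np.c_[P,np.ones(len(P))].T).T[:,:3]
    f=200/np.tan(np.radians(c["vfov"]/2)); return np.c_[c["cx"]+f*p[:,0]/-p[:,2], c["cy"]-f*p[:,1]/-p[:,2]]
def masks(im):
    h=cv2.cvtColor(im,cv2.COLOR_RGB2HSV).astype(int);H,S,V=h[...,0],h[...,1],h[...,2]
    return dict(red=((H<4)|(H>172))&(S>170)&(V>60), blue=(H>100)&(H<130)&(S>130)&(V>60), orange=(H>=7)&(H<18)&(S>205)&(V>170), white=(S<40)&(V>165))
def comp(m,px):
    n,l,s,c=cv2.connectedComponentsWithStats(m.astype(np.uint8)); 
    ok=[i for i in range(1,n) if s[i,4]>15]; i=min(ok,key=lambda i:np.hypot(*(c[i]-px))); return l==i,c[i],s[i]
def render(n,polys,box,K=8):
    x0,y0,w,h=box; im=np.zeros((h*K,w*K),np.uint8)
    for P in polys:
        p=(proj(n,P)-[x0-.5,y0-.5])*K-.5
        cv2.fillConvexPoly(im,cv2.convexHull(p.astype(np.float32)).round().astype(int),1)
    return cv2.resize(im.astype(np.float32),(w,h),interpolation=cv2.INTER_AREA)
def tri(pt):
    return least_squares(lambda X:np.r_[proj("top",X)[0]-pt["top"],proj("side",X)[0]-pt["side"]],[.6,0,.1])
def box(x,y,z): return np.array([[a,b,c] for a in x for b in y for c in z])
def R(yaw): c,s=np.cos(yaw),np.sin(yaw); return np.array([[c,-s,0],[s,c,0],[0,0,1]])
TL=np.array([[np.cos(np.pi/6),0,-.5],[0,1,0],[.5,0,np.cos(np.pi/6)]])  # columns slot x,y,z
def fit(model,msk,x0,step):
    bx={}
    for n in msk:
        ys,xs=np.nonzero(msk[n]); bx[n]=(xs.min()-8,ys.min()-8,np.ptp(xs)+17,np.ptp(ys)+17)
    def cost(p):
        t=0
        for n,m in msk.items():
            x,y,w,h=bx[n]; t+=abs(render(n,model(p),bx[n])-m[y:y+h,x:x+w]).sum()/m.sum()
        return t
    best=None
    for k in range(3):
        s=np.vstack([x0]+[np.array(x0)+np.eye(len(x0))[i]*step[i]*(1 if k%2 else -1) for i in range(len(x0))])
        r=minimize(cost,x0,method="Nelder-Mead",options=dict(initial_simplex=s,xatol=1e-4,fatol=1e-4)); x0=r.x
    return r
E
python3 - <<'E'
from vis import *
M={n:masks(cv2.imread(f"pics/{n}0.png")[:,:,::-1].copy()) for n in CAL}
G={"red":dict(side=(282,205),top=(276,186)),"blue":dict(side=(265,220),top=(246,197)),"orange":dict(side=(357,197),top=(359,214)),"key":dict(side=(382,190),top=(393,216)),"white":dict(side=(352,195),top=(360,205))}
S={}
for k,g in G.items():
    S[k]={n:comp(M[n]["red" if k=="key" else k],g[n]) for n in CAL}
    r=tri({n:S[k][n][1] for n in CAL}); print(k,r.x.round(4),"res",r.fun.round(2),[(n,S[k][n][2].tolist(),S[k][n][1].round(1)) for n in CAL])
for k in("red","blue"):
    mk={n:S[k][n][0] for n in CAL}; c=tri({n:S[k][n][1] for n in CAL}).x
    f=lambda p:[box([-.01,.01],[-.016,.016],[.085,.185])@R(p[3]).T+p[:3]]
    r=fit(f,mk,[c[0],c[1],.014,.3],[.01,.01,.01,.2]); print(k,r.x.round(4),np.degrees(r.x[3]),r.fun)
def fs(p):
    T=lambda P:P@TL.T@R(p[2]).T+[p[0],p[1],.06]
    return [T(box([p[3]-.018,p[3]+.018],[-.045,.045],[.048,.051])),T(box([p[4]-.006,p[4]+.006],[-.03,.03],[.051,p[5]]))]
c=tri({n:S["orange"][n][1] for n in CAL}).x
mk={n:S["orange"][n][0] for n in CAL}
r=fit(fs,mk,[c[0]+.03,c[1],-.15,0,0,.07],[.01,.01,.1,.005,.005,.01]); print("shutter",r.x.round(4),np.degrees(r.x[2]),r.fun)
def fh(p):
    T=lambda P:P@TL.T@R(p[2]).T+[p[0],p[1],.06]
    return [T(box([-.025,.053],[-.055,.055],[.048,.048]))]
def hull(m):
    o=np.zeros(m.shape,np.uint8); cv2.fillConvexPoly(o,cv2.convexHull(np.argwhere(m)[:,::-1].astype(np.int32)),1); return o>0
mk={"top":hull(S["white"]["top"][0]|S["orange"]["top"][0]),"side":hull(S["white"]["side"][0]|S["orange"]["side"][0])}
for q in(mk,{"top":mk["top"]}):
    r=fit(fh,q,[r.x[0],r.x[1],r.x[2]],[.01,.01,.1]); print("head",r.x.round(4),np.degrees(r.x[2]),r.fun)
E
```

```text
red [0.5834 0.1811 0.1486] res [ 0.3   0.28 -0.41 -0.07] [('side', [277, 187, 11, 33, 225], array([282. , 203.4])), ('top', [269, 181, 14, 11, 107], array([275.3, 186. ]))]
blue [0.5514 0.2674 0.158 ] res [-0.17 -0.16  0.23  0.04] [('side', [260, 202, 10, 33, 169], array([264., 216.])), ('top', [239, 191, 16, 12, 124], array([246.1, 196.7]))]Traceback (most recent call last):
  File "<stdin>", line 6, in <module>
  File "vis.py", line 13, in comp
    ok=[i for i in range(1,n) if s[i,4]>15]; i=min(ok,key=lambda i:np.hypot(*(c[i]-px))); return l==i,c[i],s[i]
                                               ~~~^^^^^^^^^^^^^^^^^^^^^^^^^^^^^^^^^^^^^^
ValueError: min() iterable argument is empty
```

Run:
```python
import cv2
for n,pts in(("top",[(355,209),(360,214),(370,216),(360,195),(350,235),(349,200)]),("side",[(352,203),(366,194),(357,197),(330,225),(352,190),(345,205)])):
    h=cv2.cvtColor(cv2.imread(f"pics/{n}0.png"),cv2.COLOR_BGR2HSV)
    print(n,[(p,h[p[1],p[0]].tolist()) for p in pts])
```

```text
top [((355, 209), [14, 206, 251]), ((360, 214), [11, 216, 221]), ((370, 216), [14, 211, 250]), ((360, 195), [30, 9, 174]), ((350, 235), [13, 170, 211]), ((349, 200), [45, 2, 227])]
side [((352, 203), [11, 188, 204]), ((366, 194), [10, 184, 212]), ((357, 197), [9, 175, 172]), ((330, 225), [11, 137, 127]), ((352, 190), [15, 4, 244]), ((345, 205), [20, 11, 215])]
```

```bash
sed -i 's/orange=.*$/orange=(H>=6)\&(H<19)\&(S>(188 if top else 145))\&(V>150), white=(S<60)\&(V>(198 if top else 175)))/; s/def masks(im):/def masks(im,top):/' vis.py
cat > meas.py <<'E'
from vis import *
import sys
M={n:masks(cv2.imread(f"pics/{n}0.png")[:,:,::-1].copy(),n=="top") for n in CAL}
G={"red":dict(side=(282,205),top=(276,186)),"blue":dict(side=(265,220),top=(246,197)),"orange":dict(side=(357,197),top=(359,214)),"key":dict(side=(382,190),top=(393,216)),"white":dict(side=(345,190),top=(360,200))}
S={}
for k,g in G.items():
    S[k]={n:comp(M[n]["red" if k=="key" else k],g[n]) for n in CAL}
    r=tri({n:S[k][n][1] for n in CAL}); print(k,r.x.round(4),"res",r.fun.round(2),[(n,S[k][n][2].tolist(),S[k][n][1].round(1)) for n in CAL])
for k in("red","blue"):
    mk={n:S[k][n][0] for n in CAL}; c=tri({n:S[k][n][1] for n in CAL}).x
    f=lambda p:[box([-.01,.01],[-.016,.016],[.085,.185])@R(p[3]).T+p[:3]]
    r=fit(f,mk,[c[0],c[1],.014,.3],[.01,.01,.01,.2]); print(k,r.x.round(4),np.degrees(r.x[3]),r.fun)
def fs(p):
    T=lambda P:P@TL.T@R(p[2]).T+[p[0],p[1],.06]
    return [T(box([p[3]-.018,p[3]+.018],[-.045,.045],[.048,.051])),T(box([p[4]-.006,p[4]+.006],[-.03,.03],[.051,p[5]]))]
c=tri({n:S["orange"][n][1] for n in CAL}).x
mk={n:S["orange"][n][0] for n in CAL}
r=fit(fs,mk,[c[0]+.03,c[1],-.15,0,0,.07],[.01,.01,.1,.005,.005,.01]); print("shutter",r.x.round(4),np.degrees(r.x[2]),r.fun)
def fh(p):
    T=lambda P:P@TL.T@R(p[2]).T+[p[0],p[1],.06]
    return [T(box([-.025,.053],[-.055,.055],[.048,.048]))]
def hull(m):
    o=np.zeros(m.shape,np.uint8); cv2.fillConvexPoly(o,cv2.convexHull(np.argwhere(m)[:,::-1].astype(np.int32)),1); return o>0
mk={"top":hull(S["white"]["top"][0]|S["orange"]["top"][0]),"side":hull(S["white"]["side"][0]|S["orange"]["side"][0])}
for q in(mk,{"top":mk["top"]}):
    r=fit(fh,q,[r.x[0],r.x[1],r.x[2]],[.01,.01,.1]); print("head",r.x.round(4),np.degrees(r.x[2]),r.fun)
E
python3 meas.py
```

```text
red [0.5834 0.1811 0.1486] res [ 0.3   0.28 -0.41 -0.07] [('side', [277, 187, 11, 33, 225], array([282. , 203.4])), ('top', [269, 181, 14, 11, 107], array([275.3, 186. ]))]
blue [0.5514 0.2674 0.158 ] res [-0.17 -0.16  0.23  0.04] [('side', [260, 202, 10, 33, 169], array([264., 216.])), ('top', [239, 191, 16, 12, 124], array([246.1, 196.7]))]
orange [ 0.508  -0.0673  0.1032] res [ 0.11  0.12 -0.17 -0.01] [('side', [345, 190, 25, 15, 208], array([357.2, 197.3])), ('top', [344, 207, 29, 13, 277], array([357.9, 212.9]))]
key [ 0.5027 -0.1742  0.0898] res [ 0.14  0.16 -0.24 -0.01] [('side', [374, 182, 15, 15, 144], array([380.5, 190.2])), ('top', [384, 206, 18, 19, 236], array([392.4, 215.1]))]
white [ 0.5292 -0.0737  0.1086] res [ 0.17  0.18 -0.27 -0.02] [('side', [336, 181, 39, 29, 402], array([354.2, 192.6])), ('top', [340, 196, 39, 32, 466], array([360.1, 205.8]))]
red [0.5825 0.1796 0.0144 0.7172] 41.094804512537486 0.7304367860851506
blue [0.5525 0.2682 0.0101 0.9763] 55.9389638801312 1.1581319192594006
shutter [ 0.5351 -0.0704 -0.0831 -0.0023 -0.0019  0.07  ] -4.762899415574775 0.41626240974729245
head [ 0.5282 -0.07   -0.1799] -10.304994453029812 0.29050055622215526
head [ 0.5299 -0.0702 -0.149 ] -8.53812424298903 0.1296972860125261
```

```bash
sed -i 's/red=.*blue=[^ ]* /red=((H<5)|(H>170))\&(S>130)\&(V>45), blue=(H>95)\&(H<135)\&(S>90)\&(V>40), /' vis.py
cat > meas2.py <<'E'
exec(open("meas.py").read().split("for k in(\"red\"")[0])
from vis import *
K=box([-.01,.01],[-.016,.016],[.085,.185])
def cost(fl):
    def c(p):
        t=0
        for model,n,m in fl:
            ys,xs=np.nonzero(m); b=(xs.min()-6,ys.min()-6,np.ptp(xs)+13,np.ptp(ys)+13); x,y,w,h=b
            t+=abs(render(n,model(p),b)-m[y:y+h,x:x+w]).sum()/m.sum()
        return t
    return c
def nm(c,x0,st):
    for k in range(4):
        s=np.vstack([x0]+[np.array(x0)+np.eye(len(x0))[i]*st[i]*(-1)**k for i in range(len(x0))])
        x0=minimize(c,x0,method="Nelder-Mead",options=dict(initial_simplex=s,xatol=1e-4,fatol=1e-4)).x
    return x0,c(x0)
fr=lambda p:[(K+[0,-.046,.014])@R(p[2]).T+[p[0],p[1],p[3]]]
fb=lambda p:[(K+[0,.046,.014])@R(p[2]).T+[p[0],p[1],p[3]]]
x,c=nm(cost([(f,n,S[k][n][0]) for f,k in((fr,"red"),(fb,"blue")) for n in CAL]),[.568,.224,.33,0],[.006,.006,.1,.005])
print("rack",x.round(4),np.degrees(x[2]),c,"red",(R(x[2])@[0,-.046,0]+[x[0],x[1],0]).round(4))
T=lambda p,P:P@TL.T@R(p[2]).T+[p[0],p[1],.06]
fs=lambda p:[T(p,box([p[3]-.018,p[3]+.018],[-.045,.045],[.048,.051])),T(p,box([p[4]-.006,p[4]+.006],[-.03,.03],[.051,p[5]]))]
fh=lambda p:[T(p,box([-.025,.053],[-.055,.055],[.048,.048]))]
def hull(m):
    o=np.zeros(m.shape,np.uint8); cv2.fillConvexPoly(o,cv2.convexHull(np.argwhere(m)[:,::-1].astype(np.int32)),1); return o>0
h=hull(S["white"]["top"][0]|S["orange"]["top"][0])
for psi in(None,):
    x,c=nm(cost([(fs,"top",S["orange"]["top"][0]),(fs,"side",S["orange"]["side"][0]),(fh,"top",h)]),[.532,-.07,-.12,0,0,.07],[.006,.006,.06,.005,.005,.006])
    print("head",x.round(4),np.degrees(x[2]),c)
# key: red disc + bar
def fk(p):
    a=np.linspace(0,6.28,24); o=np.r_[p[0],p[1],0]
    disc=np.array([[p[4]*np.cos(t),p[4]*np.sin(t),p[3]] for t in a])+o
    return [disc,box([-.028,.028],[-.007,.007],[.088,.114])@R(p[2]).T+o]
x,c=nm(cost([(fk,n,S["key"][n][0]) for n in CAL]),[.5,-.174,-.12,.088,.025],[.006,.006,.06,.004,.004]); print("key",x.round(4),np.degrees(x[2]),c)
# overlay
np.save("h.npy",h)
E
python3 meas2.py
```

```text
red [0.5829 0.181  0.1501] res [ 0.3   0.29 -0.42 -0.07] [('side', [277, 187, 11, 33, 290], array([282.1, 203.1])), ('top', [269, 181, 14, 12, 116], array([275.3, 186.1]))]
blue [0.5505 0.2676 0.1501] res [ 0.38  0.36 -0.49 -0.1 ] [('side', [260, 202, 11, 34, 317], array([265. , 218.6])), ('top', [238, 191, 17, 12, 139], array([246. , 196.7]))]
orange [ 0.508  -0.0673  0.1032] res [ 0.11  0.12 -0.17 -0.01] [('side', [345, 190, 25, 15, 208], array([357.2, 197.3])), ('top', [344, 207, 29, 13, 277], array([357.9, 212.9]))]
key [ 0.5031 -0.1746  0.0879] res [ 0.08  0.09 -0.14 -0.01] [('side', [373, 182, 16, 16, 172], array([380.4, 190.6])), ('top', [384, 206, 18, 19, 245], array([392.5, 215.1]))]
white [ 0.5292 -0.0737  0.1086] res [ 0.17  0.18 -0.27 -0.02] [('side', [336, 181, 39, 29, 402], array([354.2, 192.6])), ('top', [340, 196, 39, 32, 466], array([360.1, 205.8]))]
rack [ 0.5669  0.2238  0.3608 -0.001 ] 20.674134529699796 1.0012071628729868 red [0.5831 0.1808 0.    ]
head [ 0.5317 -0.0701 -0.1093  0.0009  0.0014  0.0701] -6.265075577888587 0.5541225735979161
key [ 0.5018 -0.1748 -0.3694  0.0798  0.0277] -21.163237733292068 0.29834406146179404
```

```bash
cat > to.py <<'E'
import sys, numpy as np
from bench import robot
s=robot.get_state(); R=s["tool_rot"]
yaw=np.degrees(np.arctan2(R[1,0],R[0,0]))
print("t",round(s["time_s"],2),"tcp",s["tcp_pos"].round(4),"yaw",round(yaw,1),"q",s["q"].round(0),"F",s["contact_force"].round(1),"w",round(s["width"],3),"ff",round(s["finger_force"],1))
for a in sys.argv[1:]:
    x,y,z,w=map(float,a.split(","))
    d=R.T@(np.array([x,y,z])-s["tcp_pos"])*1000
    print(a,"->",d.round(1),"roll",round(-((w-yaw+180)%360-180),1))
E
python3 to.py .204,-.591,.25,19 .464,-.0625,.25,173.5
```

```text
t 1.3 tcp [ 0.2036 -0.5909  0.2001] yaw 19.0 q [-77.  28.  89.   0.  63.  -6.] F [ 0.1  0.3 -0.4] w 1.001 ff 0.0
.204,-.591,.25,19 -> [  0.3   0.2 -49.9] roll 0.0
.464,-.0625,.25,173.5 -> [ 418.3 -414.8  -49.9] roll -154.5
```

```bash
python3 -m inch '[{"dz":-50,"claw":0},{"dx":418.3,"dy":-414.8,"dz":-50,"roll":-120,"claw":0},{"dx":418.3,"dy":-414.8,"dz":-50,"roll":-120,"claw":0},{"dx":418.3,"dy":-414.8,"dz":-50,"roll":-120,"claw":0},{"dx":418.3,"dy":-414.8,"dz":-50,"roll":-120,"claw":0},{"dx":418.3,"dy":-414.8,"dz":-50,"roll":-120,"claw":0},{"dx":418.3,"dy":-414.8,"dz":-50,"roll":-120,"claw":0},{"dx":418.3,"dy":-414.8,"dz":-50,"roll":-120,"claw":0},{"dx":418.3,"dy":-414.8,"dz":-50,"roll":-120,"claw":0},{"dx":418.3,"dy":-414.8,"dz":-50,"roll":-120,"claw":0},{"dx":418.3,"dy":-414.8,"dz":-50,"roll":-120,"claw":0},{"dx":418.3,"dy":-414.8,"dz":-50,"roll":-120,"claw":0}]' 30; python3 to.py .464,-.0625,.108,173.5
```

```text
t 1.3 tcp [ 0.2036 -0.5909  0.2001] yaw 19.0 q [-77.  28.  89.   0.  63.  -6.] F [ 0.1  0.3 -0.4] w 1.001 ff 0.0
.464,-.0625,.108,173.5 -> [ 418.3 -414.8   92.1] roll -154.5$[0]: bad value
```

```bash
python3 -m inch '[{"dx":0,"dy":0,"dz":-50,"roll":0,"claw":0},{"dx":418,"dy":-415,"dz":-50,"roll":-120,"claw":0},{"dx":418,"dy":-415,"dz":-50,"roll":-120,"claw":0},{"dx":418,"dy":-415,"dz":-50,"roll":-120,"claw":0},{"dx":418,"dy":-415,"dz":-50,"roll":-120,"claw":0},{"dx":418,"dy":-415,"dz":-50,"roll":-120,"claw":0},{"dx":418,"dy":-415,"dz":-50,"roll":-120,"claw":0},{"dx":418,"dy":-415,"dz":-50,"roll":-120,"claw":0},{"dx":418,"dy":-415,"dz":-50,"roll":-120,"claw":0},{"dx":418,"dy":-415,"dz":-50,"roll":-120,"claw":0},{"dx":418,"dy":-415,"dz":-50,"roll":-120,"claw":0},{"dx":418,"dy":-415,"dz":-50,"roll":-120,"claw":0}]' 30; python3 to.py .464,-.0625,.25,173.5 .464,-.0625,.108,173.5
```

```text
time_s: 2.8
tcp_pos: [0.4642, -0.0606, 0.2501]
tool_rot: [[-0.74, 0.673, 0.0], [0.673, 0.74, -0.0], [-0.0, 0.0, -1.0]]
contact_force: [0.1, -0.7, -0.6]
width: 0.004
finger_force: 0.0
t 2.8 tcp [ 0.4642 -0.0606  0.2501] yaw 137.7 q [-16.  12. 106.   0.  61. -63.] F [ 0.1 -0.7 -0.6] w 0.004 ff 0.0
.464,-.0625,.25,173.5 -> [-1.1 -1.6  0.1] roll -35.8
.464,-.0625,.108,173.5 -> [ -1.1  -1.6 142.1] roll -35.8
```

```bash
python3 -m inch '[{"dx":0,"dy":0,"dz":0,"roll":-34.5,"claw":0},{"dx":0,"dy":0,"dz":50,"roll":-34.5,"claw":0},{"dx":0,"dy":0,"dz":100,"roll":-34.5,"claw":0},{"dx":0,"dy":0,"dz":142,"roll":-34.5,"claw":0},{"dx":0,"dy":0,"dz":142,"roll":-34.5,"claw":0},{"dx":0,"dy":0,"dz":142,"roll":-34.5,"claw":0}]'; python3 to.py .464,-.0625,.108,173.5
```

```text
time_s: 3.55
tcp_pos: [0.4644, -0.0626, 0.1094]
tool_rot: [[-0.989, 0.146, 0.001], [0.146, 0.989, -0.0], [-0.001, -0.0, -1.0]]
contact_force: [0.4, -0.6, 0.6]
width: 0.001
finger_force: 0.0
t 3.55 tcp [ 0.4644 -0.0626  0.1094] yaw 171.6 q [-16.  23. 117.  -0.  40. -97.] F [ 0.4 -0.6  0.6] w 0.001 ff 0.0
.464,-.0625,.108,173.5 -> [0.4 0.  1.4] roll -1.9
```

```bash
python3 -m inch '[{"dx":-8,"dy":0,"dz":0,"roll":0,"claw":0},{"dx":-16,"dy":0,"dz":0,"roll":0,"claw":0},{"dx":-22,"dy":0,"dz":-2,"roll":0,"claw":0},{"dx":-28,"dy":0,"dz":-6,"roll":0,"claw":0},{"dx":-34,"dy":0,"dz":-9,"roll":0,"claw":0},{"dx":-40,"dy":0,"dz":-12.5,"roll":0,"claw":0},{"dx":-46,"dy":0,"dz":-16,"roll":0,"claw":0},{"dx":-50,"dy":0,"dz":-18,"roll":0,"claw":0},{"dx":-50,"dy":0,"dz":-18,"roll":0,"claw":0}]'; python3 -m inch '[{"dx":-3,"dy":0,"dz":-1,"roll":0,"claw":0},{"dx":-3,"dy":0,"dz":-1,"roll":0,"claw":0}]';python3 to.py
python3 - <<'E'
from bench import eyes
import cv2, numpy as np
a=eyes.read_camera("top")[165:240,310:415]; b=eyes.read_camera("side")[165:240,300:405]
cv2.imwrite("pics/sh1.png",cv2.resize(np.vstack([a,b])[:,:,::-1],None,fx=4,fy=4,interpolation=cv2.INTER_CUBIC))
E
```

```text
time_s: 4.68
tcp_pos: [0.5133, -0.0697, 0.1262]
tool_rot: [[-0.989, 0.145, 0.0], [0.145, 0.989, -0.0], [-0.0, -0.0, -1.0]]
contact_force: [0.1, 1.1, -0.2]
width: -0.001
finger_force: 0.0
time_s: 4.92
tcp_pos: [0.5162, -0.0701, 0.1271]
tool_rot: [[-0.989, 0.145, 0.0], [0.145, 0.989, -0.0], [-0.0, -0.0, -1.0]]
contact_force: [0.5, -0.2, 0.2]
width: -0.005
finger_force: 0.0
t 4.92 tcp [ 0.5162 -0.0701  0.1271] yaw 171.7 q [-15.  25. 109.  -0.  46. -97.] F [ 0.5 -0.2  0.2] w -0.005 ff 0.0
```

View pics/sh1.png

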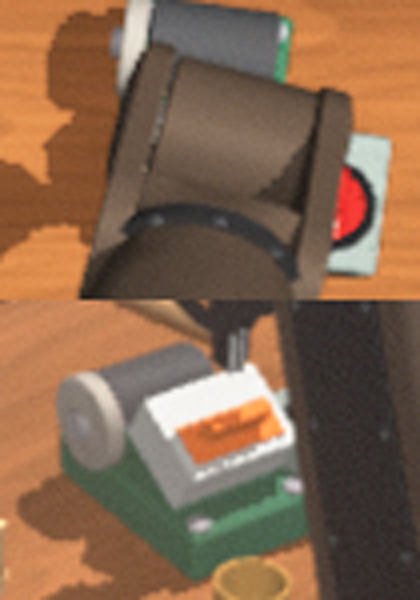

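Run:
```python
from vis import *
for P in([.5162,-.0701,.1271],[.504,-.067,.111],[.5162,-.0701,.147]): print(P,proj("side",P),proj("top",P))
```

```text
[0.5162, -0.0701, 0.1271] [[356.23759292 189.72500885]] [[359.45069108 209.78004678]]
[0.504, -0.067, 0.111] [[357.99640298 195.79258233]] [[358.10760367 214.18054495]]
[0.5162, -0.0701, 0.147] [[356.5341151  184.43701347]] [[359.86671298 209.26795554]]
```

Run:
```python
from vis import *
im=eyes.read_camera("side").copy()
x0,y0,k=310,130,8
o=cv2.resize(im[y0:y0+75,x0:x0+100],None,fx=k,fy=k,interpolation=cv2.INTER_CUBIC)[:,:,::-1].copy()
for z in(0,.019,.073,.12):
    p=proj("side",[.5162,-.0701,.1271+z])[0]; q=((p-[x0-.5,y0-.5])*k).astype(int); cv2.circle(o,tuple(q),4,(255,0,255),-1)
cv2.imwrite("pics/sh2.png",o)
for n in CAL: print(n,proj(n,[0,0,0]))
```

```text
side [[474.59843    318.01324477]]
top [[335.12572396 374.734625  ]]
```

View pics/sh2.png

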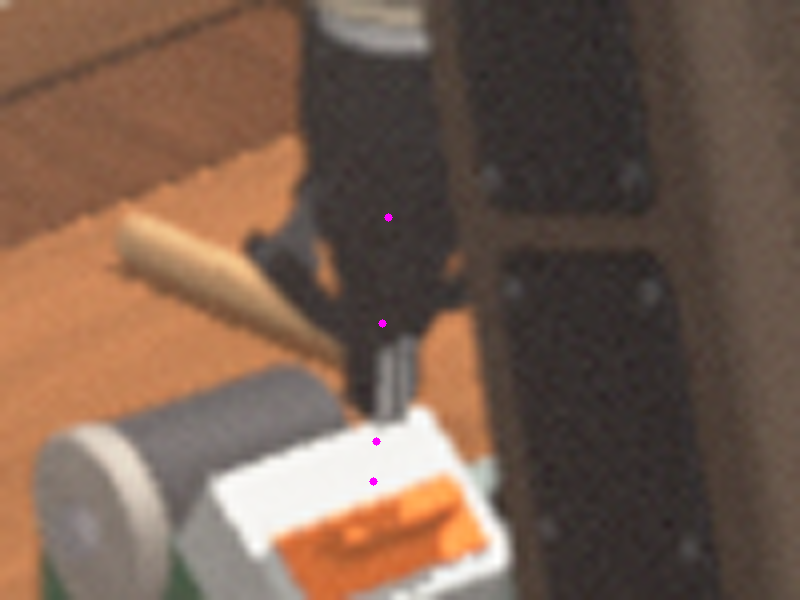

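```bash
python3 -m inch '[{"dx":40,"dy":0,"dz":-20,"roll":0,"claw":0},{"dx":80,"dy":0,"dz":-20,"roll":0,"claw":0},{"dx":80,"dy":0,"dz":-20,"roll":0,"claw":0},{"dx":80,"dy":0,"dz":-20,"roll":0,"claw":0},{"dx":80,"dy":0,"dz":-20,"roll":0,"claw":0}]'
python3 - <<'E'
from vis import *
from bench import robot
t=robot.get_state()["tcp_pos"]; print(t)
im=eyes.read_camera("side").copy()
P=[t+[0,0,z] for z in(0,.019,.073,.12)]
q=proj("side",P); x0,y0=(q[0]-[50,50]).astype(int); k=8
o=cv2.resize(im[y0:y0+75,x0:x0+100],None,fx=k,fy=k,interpolation=cv2.INTER_CUBIC)[:,:,::-1].copy()
for p in q: cv2.circle(o,tuple(((p-[x0-.5,y0-.5])*k).astype(int)),3,(255,0,255),-1)
cv2.imwrite("pics/sh3.png",o); print(q[0],x0,y0)
E
```

```text
time_s: 5.7
tcp_pos: [0.4377, -0.0587, 0.147]
tool_rot: [[-0.989, 0.145, 0.0], [0.145, 0.989, -0.0], [-0.0, -0.0, -1.0]]
contact_force: [-0.5, 1.2, 0.8]
width: 0.003
finger_force: 0.0
[ 0.43771909 -0.05870011  0.14697624]
[371.91792896 195.52161788] 321 145
```

View pics/sh3.png

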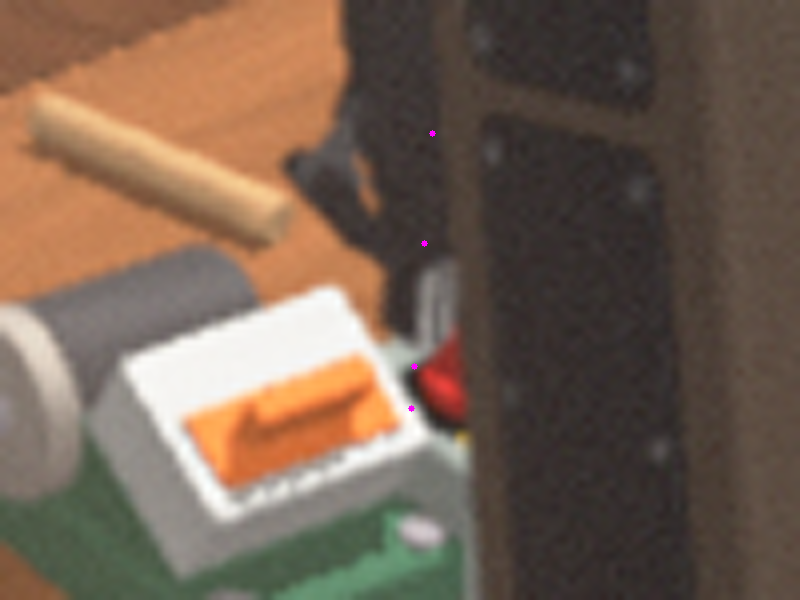

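```bash
python3 -m inch '[{"dx":0,"dy":60,"dz":0,"roll":0,"claw":0},{"dx":0,"dy":120,"dz":0,"roll":0,"claw":0},{"dx":0,"dy":120,"dz":0,"roll":0,"claw":0},{"dx":0,"dy":120,"dz":0,"roll":0,"claw":0},{"dx":0,"dy":120,"dz":0,"roll":0,"claw":0}]'|head -2
python3 - <<'E'
from vis import *
from bench import robot
t=robot.get_state()["tcp_pos"]; print(t)
im=eyes.read_camera("side"); cv2.imwrite("pics/side2.png",im[:,:,::-1])
d=cv2.GaussianBlur(cv2.absdiff(im,cv2.imread("pics/side0.png")[:,:,::-1].copy()),(3,3),0).max(2)
q=proj("side",[t,t+[0,0,.02]]); print(q.round(1))
u,v=q[0].round().astype(int)
for r in range(v-24,v+14): print(r,"".join("#" if x>60 else "+" if x>30 else "." for x in d[r,u-22:u+24]), "" if r!=v else "<-tcp row, col 22")
J=[(proj("side",t+e)-q[0])[0].round(1).tolist() for e in np.eye(3)*.01]; print(J)
E
```

```text
time_s: 6.38
tcp_pos: [0.4543, 0.0592, 0.147]
[0.45432428 0.05922198 0.14695474]
[[340.6 207.1]
 [340.8 201.4]]
183 .........+++##+++###########+++++++........... 
184 ..........++###########+++++++++++............ 
185 ...........++#######+++++####+................ 
186 ............+++++++++++######+................ 
187 ..............++++++#########+................ 
188 ...............++############................. 
189 ................+###########+................. 
190 .................###########+................. 
191 .................###########+................. 
192 .................###########+................. 
193 .................+##########+................. 
194 .................+##########+................. 
195 .................+##########+................. 
196 ..................#########+.................. 
197 ..................+#######+................... 
198 ...................++#####.................... 
199 .....................+###+.................... 
200 .......................++..................... 
201 .............................................. 

[... 345 characters left out ...]
.................................. 
209 .............................................. 
210 .............................................. 
211 .............................................. 
212 .............................................. 
213 .............................................. 
214 .............................................. 
215 .............................................. 
216 .............................................. 
217 .............................................. 
218 .............................................. 
219 .............................................. 
220 .............................................. 
[[-2.3, -1.4], [-2.4, 1.2], [0.1, -2.8]]
```

```bash
python3 -m inch '[{"dx":0,"dy":60,"dz":40,"roll":0,"claw":0},{"dx":0,"dy":60,"dz":90,"roll":0,"claw":0},{"dx":0,"dy":60,"dz":120,"roll":0,"claw":0},{"dx":0,"dy":60,"dz":130,"roll":0,"claw":0},{"dx":0,"dy":60,"dz":136,"roll":0,"claw":0},{"dx":0,"dy":60,"dz":142,"roll":0,"claw":0},{"dx":0,"dy":60,"dz":142,"roll":0,"claw":0},{"dx":0,"dy":60,"dz":145,"roll":0,"claw":0},{"dx":0,"dy":60,"dz":145,"roll":0,"claw":0}]' | grep -E "tcp|cont"
python3 - <<'E'
from vis import *
from bench import robot
t=robot.get_state()["tcp_pos"]; print(t)
im=eyes.read_camera("side")
d=cv2.GaussianBlur(cv2.absdiff(im,cv2.imread("pics/side0.png")[:,:,::-1].copy()),(3,3),0).max(2)
q=proj("side",[t,t+[0,0,.02]]); print(q.round(1))
u,v=q[0].round().astype(int)
for r in range(v-24,v+8): print(r,"".join("#" if x>60 else "+" if x>30 else "." for x in d[r,u-22:u+24]), "" if r!=v else "<-tcp row, col 22")
E
```

```text
tcp_pos: [0.463, 0.1196, 0.0022]
contact_force: [-0.3, 0.0, 0.3]
[0.46300316 0.11961769 0.00220713]
[[323.  252.1]
 [323.1 247. ]]
228 .....+#######+..#################++........... 
229 ......+#######+.#################++........... 
230 .......########+################++............ 
231 ........+####################++++............. 
232 .........+##################++................ 
233 ..........+#################+................. 
234 ............################+................. 
235 .............+##############+................. 
236 ..............+#############+................. 
237 ...............+############+................. 
238 .................###########+................. 
239 .................+##########+................. 
240 .................+##########+................. 
241 .................+##########.................. 
242 ..................#########+.................. 
243 ..................+#######+................... 
244 ...................+#####+.................... 
245 ....................++++++.................... 
246 .............................................. 
247 .............................................. 
248 .............................................. 
249 .............................................. 
250 .............................................. 
251 .............................................. 
252 .............................................. <-tcp row, col 22
253 .............................................. 
254 ...............++++++++....................... 
255 ..............+########+...................... 
256 ............++##########+..................... 
257 .........+++#############+.................... 
258 ..+++++++###############++.................... 
259 ++##################++++......................
```

```bash
python3 -m inch '[{"dx":0,"dy":0,"dz":10,"roll":0,"claw":0},{"dx":0,"dy":0,"dz":16,"roll":0,"claw":0},{"dx":0,"dy":0,"dz":16,"roll":0,"claw":0},{"dx":0,"dy":0,"dz":20,"roll":0,"claw":0},{"dx":0,"dy":0,"dz":20,"roll":0,"claw":0}]' | grep -E "tcp|cont";  python3 -m inch '[{"dx":0,"dy":0,"dz":3,"roll":0,"claw":0},{"dx":0,"dy":0,"dz":3,"roll":0,"claw":0}]' | grep -E "tcp|cont"; python3 -m inch '[{"dx":0,"dy":0,"dz":3,"roll":0,"claw":0},{"dx":0,"dy":0,"dz":3,"roll":0,"claw":0}]' | grep -E "tcp|cont"
```

```text
tcp_pos: [0.4629, 0.1196, -0.0181]
contact_force: [-0.0, -0.2, -0.5]
tcp_pos: [0.4629, 0.1196, -0.0211]
contact_force: [0.5, -0.1, 0.3]
tcp_pos: [0.4629, 0.1196, -0.0241]
contact_force: [-0.2, -0.2, 0.6]
```

```bash
for i in 1 2 3 4 ; do echo; done; python3 -m inch '[{"dx":0,"dy":0,"dz":2,"roll":0,"claw":0},{"dx":0,"dy":0,"dz":2,"roll":0,"claw":0}]' | grep -E "tcp|cont"; python3 -m inch '[{"dx":0,"dy":0,"dz":2,"roll":0,"claw":0},{"dx":0,"dy":0,"dz":2,"roll":0,"claw":0}]' | grep -E "tcp|cont"
python3 - <<'E'
from vis import *
from bench import robot
t=robot.get_state()["tcp_pos"]; print(t)
im=eyes.read_camera("side")
d=cv2.GaussianBlur(cv2.absdiff(im,cv2.imread("pics/side0.png")[:,:,::-1].copy()),(3,3),0).max(2)
q=proj("side",[[t[0],t[1],0]]); print(q.round(1))
u,v=q[0].round().astype(int)
for r in range(v-12,v+12): print(r,"".join("#" if x>60 else "+" if x>30 else "." for x in d[r,u-22:u+24]), "" if r!=v else "<-z=0 row, col 22")
E
```

```text
tcp_pos: [0.4629, 0.1196, -0.0261]
contact_force: [-0.2, -0.2, 0.2]
tcp_pos: [0.4629, 0.1196, -0.0281]
contact_force: [0.6, 0.0, 0.3]
[ 0.46287599  0.11957637 -0.02808351]
[[323.1 252.6]]
241 ..........+##################+................ 
242 ...........+#################................. 
243 .............+##############+................. 
244 ..............+#############.................. 
245 ...............+############.................. 
246 .................###########.................. 
247 .................+##########.................. 
248 .................+##########.................. 
249 .................+#########+.................. 
250 ..................########+................... 
251 ..................+#######+................... 
252 ..................+#######+................... 
253 .................++########+.................. <-z=0 row, col 22
254 ..............+++###########+................. 
255 ............++##############++................ 
256 ..+++++++++++############++++................. 
257 ++####################++...................... 
258 ######################+....................... 
259 #####################+........................ 
260 ###################++......................... 
261 ###################+.......................... 
262 ##################+........................... 
263 ##################+........................... 
264 #################+............................
```

```bash
python3 -m inch '[{"dx":0,"dy":0,"dz":2,"roll":0,"claw":0},{"dx":0,"dy":0,"dz":2,"roll":0,"claw":0}]' | grep -E "tcp|cont"; python3 -m inch '[{"dx":0,"dy":0,"dz":2,"roll":0,"claw":0},{"dx":0,"dy":0,"dz":2,"roll":0,"claw":0}]' | grep -E "tcp|cont"; python3 -m inch '[{"dx":0,"dy":0,"dz":2,"roll":0,"claw":0},{"dx":0,"dy":0,"dz":2,"roll":0,"claw":0}]' | grep -E "tcp|cont"; python3 -m inch '[{"dx":0,"dy":0,"dz":1,"roll":0,"claw":0},{"dx":0,"dy":0,"dz":1,"roll":0,"claw":0}]' | grep -E "tcp|cont"
```

```text
tcp_pos: [0.4629, 0.1196, -0.0301]
contact_force: [-0.2, -0.5, -0.1]
tcp_pos: [0.4631, 0.1196, -0.0312]
contact_force: [-3.4, -0.2, 14.5]
tcp_pos: [0.4631, 0.1196, -0.0314]
contact_force: [-8.9, -1.5, 49.5]
tcp_pos: [0.4632, 0.1197, -0.0314]
contact_force: [-12.0, -2.2, 67.0]
```

```bash
sed -i 's/^s=robot.get_state().*/s=robot.get_state(); R=s["tool_rot"]; s["tcp_pos"][2]+=.031/' to.py; python3 -m inch '[{"dx":0,"dy":0,"dz":-60,"roll":-1.8,"claw":0},{"dx":0,"dy":0,"dz":-120,"roll":-1.8,"claw":0},{"dx":0,"dy":0,"dz":-170,"roll":-1.8,"claw":0},{"dx":0,"dy":0,"dz":-180,"roll":-1.8,"claw":0},{"dx":0,"dy":0,"dz":-180,"roll":-1.8,"claw":0}]' |grep cont; python3 to.py .464,-.0625,.178,173.5 .464,-.0625,.108,173.5
```

```text
contact_force: [-1.0, -1.0, -1.0]
t 10.9 tcp [0.4629 0.1196 0.176 ] yaw 173.5 q [  7.  21. 113.  -0.  46. -77.] F [-1. -1. -1.] w 0.003 ff 0.0
.464,-.0625,.178,173.5 -> [ -21.8 -180.8   -2. ] roll -0.0
.464,-.0625,.108,173.5 -> [ -21.7 -180.8   68. ] roll -0.0
```

```bash
python3 -m inch '[{"dx":-5,"dy":-60,"dz":0,"roll":0,"claw":0},{"dx":-15,"dy":-120,"dz":0,"roll":0,"claw":0},{"dx":-22,"dy":-181,"dz":0,"roll":0,"claw":0},{"dx":-22,"dy":-181,"dz":20,"roll":0,"claw":0},{"dx":-22,"dy":-181,"dz":50,"roll":0,"claw":0},{"dx":-22,"dy":-181,"dz":68,"roll":0,"claw":0},{"dx":-22,"dy":-181,"dz":68,"roll":0,"claw":0},{"dx":-30,"dy":-181,"dz":68,"roll":0,"claw":0},{"dx":-38,"dy":-181,"dz":68,"roll":0,"claw":0}]'|grep -E "tcp|cont"; python3 -m inch '[{"dx":-6,"dy":0,"dz":-2,"roll":0,"claw":0},{"dx":-10,"dy":0,"dz":-5,"roll":0,"claw":0},{"dx":-10,"dy":0,"dz":-5,"roll":0,"claw":0}]'|grep -E "tcp|cont"; python3 -m inch '[{"dx":-6,"dy":0,"dz":-3.5,"roll":0,"claw":0},{"dx":-12,"dy":0,"dz":-7,"roll":0,"claw":0},{"dx":-18,"dy":0,"dz":-10.5,"roll":0,"claw":0},{"dx":-18,"dy":0,"dz":-10.5,"roll":0,"claw":0}]'|grep -E "tcp|cont"
```

```text
tcp_pos: [0.481, -0.0646, 0.0775]
contact_force: [-4.3, 0.1, 3.7]
tcp_pos: [0.4907, -0.0657, 0.0825]
contact_force: [-0.0, 0.9, -0.6]
tcp_pos: [0.5084, -0.0678, 0.0927]
contact_force: [-0.0, -1.2, 0.0]
```

```bash
python3 -m inch '[{"dx":-2,"dy":0,"dz":-1.2,"roll":0,"claw":0},{"dx":-4,"dy":0,"dz":-2.4,"roll":0,"claw":0}]'|grep -E "tcp|cont"; python3 -m inch '[{"dx":-2,"dy":0,"dz":-1.2,"roll":0,"claw":0},{"dx":-2,"dy":0,"dz":-1.2,"roll":0,"claw":0}]'|grep -E "tcp|cont";python3 -m inch '[{"dx":-2,"dy":0,"dz":-1.2,"roll":0,"claw":0},{"dx":-2,"dy":0,"dz":-1.2,"roll":0,"claw":0}]'|grep -E "tcp|cont"
```

```text
tcp_pos: [0.509, -0.0676, 0.0938]
contact_force: [-13.6, -0.5, -9.5]
tcp_pos: [0.509, -0.0674, 0.0941]
contact_force: [-17.2, -0.4, -9.9]
tcp_pos: [0.509, -0.0673, 0.0945]
contact_force: [-23.3, -0.9, -11.5]
```

```bash
python3 -m inch '[{"dx":30,"dy":0,"dz":0,"roll":0,"claw":0},{"dx":40,"dy":0,"dz":-50,"roll":0,"claw":0},{"dx":40,"dy":0,"dz":-110,"roll":0,"claw":0},{"dx":40,"dy":0,"dz":-135,"roll":0,"claw":1},{"dx":40,"dy":0,"dz":-135,"roll":0,"claw":1}]'|grep cont; python3 to.py .583,.181,.26,-160.8
```

```text
contact_force: [1.2, -0.7, -0.3]
t 14.28 tcp [ 0.4772 -0.0642  0.2653] yaw 173.5 q [-16.  14. 106.   0.  59. -99.] F [ 1.2 -0.7 -0.3] w 0.419 ff 0.0
.583,.181,.26,-160.8 -> [-77.3 255.6   5.5] roll -25.7
```

```bash
python3 -m inch '[{"dx":-77,"dy":256,"dz":5,"roll":-25.7,"claw":1},{"dx":-77,"dy":256,"dz":5,"roll":-25.7,"claw":1},{"dx":-77,"dy":256,"dz":5,"roll":-25.7,"claw":1},{"dx":-77,"dy":256,"dz":5,"roll":-25.7,"claw":1},{"dx":-77,"dy":256,"dz":5,"roll":-25.7,"claw":1},{"dx":-77,"dy":256,"dz":5,"roll":-25.7,"claw":1},{"dx":-77,"dy":256,"dz":5,"roll":-25.7,"claw":1}]'|grep cont; python3 to.py .583,.181,.26,-160.8 .583,.181,.143,-160.8
python3 - <<'E'
from vis import *
from scipy.optimize import minimize
ims={n:eyes.read_camera(n) for n in CAL}
for n in CAL: cv2.imwrite(f"pics/{n}3.png",ims[n][:,:,::-1])
a=ims["top"][160:240,300:410]; b=ims["side"][170:250,260:370]
cv2.imwrite("pics/v8.png",cv2.resize(np.hstack([a,b])[:,:,::-1],None,fx=3.6,fy=3.6,interpolation=cv2.INTER_CUBIC))
E
```

```text
contact_force: [-0.3, 0.5, -0.6]
t 15.15 tcp [0.5813 0.1802 0.258 ] yaw -160.9 q [ 11.  25.  90.  -0.  65. -98.] F [-0.3  0.5 -0.6] w 1.001 ff 0.0
.583,.181,.26,-160.8 -> [-1.8  0.2 -2. ] roll -0.1
.583,.181,.143,-160.8 -> [ -1.9   0.2 115. ] roll -0.1
```

View pics/v8.png

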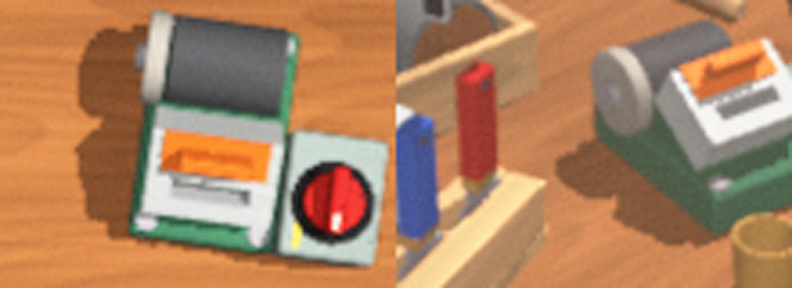

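Run:
```python
from vis import *
im={n:cv2.imread(f"pics/{n}3.png")[:,:,::-1].copy() for n in CAL}
yw=np.radians(-6.5); s=np.array([.5317,-.0701,.06])
mo=s+R(yw)@TL@[0,0,.048]; print("mouth pred",mo.round(4),{n:proj(n,mo).round(1).tolist() for n in CAL})
g={"top":(358.3,212.8),"side":(357.8,198.6)}; pt={}; 
for n in CAL:
    h=cv2.cvtColor(im[n],cv2.COLOR_RGB2HSV).astype(int); m=(h[...,2]<(185 if n=="top" else 175))&(h[...,1]<90)
    x,y=map(int,g[n]); k=np.zeros_like(m); k[y-5:y+6,x-14:x+15]=1
    w=np.where(k,np.clip(215-h[...,2],0,None)*(h[...,1]<90),0).astype(float); w[w<25]=0
    ys,xs=np.nonzero(w); c=np.array([np.average(xs,weights=w[ys,xs]),np.average(ys,weights=w[ys,xs])]); cov=np.cov(np.c_[xs,ys].T,aweights=w[ys,xs]); e=np.linalg.eigh(cov)
    print(n,c.round(2),"len px",(np.sqrt(12*e[0])).round(1),"dir",e[1][:,1].round(3)); pt[n]=c
    # predicted direction
    d=proj(n,[mo-R(yw)@[0,.034,0],mo+R(yw)@[0,.034,0]]); print("  pred ends",d.round(1).tolist())
print(tri(pt).x.round(4),tri(pt).fun.round(2))
o={n:comp(masks(im[n],n=="top")["orange"],(357,205) if n=="top" else (360,190)) for n in CAL}
r=tri({n:o[n][1] for n in CAL}); print("orange",r.x.round(4),r.fun.round(2))
```

```text
mouth pred [ 0.5079 -0.0674  0.1016] {'side': [[357.1, 197.7]], 'top': [[358.1, 213.1]]}
side [357.05 198.02] len px [ 8.6 21.9] dir [-1.  0.]
  pred ends [[365.2, 194.6], [348.8, 200.9]]
top [357.37 211.51] len px [ 3.8 25.3] dir [-0.97  -0.243]
  pred ends [[369.1, 214.4], [347.0, 211.8]]
[ 0.5113 -0.067   0.0992] [ 0.52  0.57 -0.81 -0.06]
orange [ 0.5297 -0.0718  0.1566] [ 1.37  1.49 -2.21 -0.17]
```

```bash
python3 -m inch '[{"dx":-1,"dy":0,"dz":20,"roll":0,"claw":1},{"dx":-1,"dy":0,"dz":20,"roll":0,"claw":1}]'|grep cont; python3 to.py .583,.181,.143,-160.8
```

```text
contact_force: [-0.1, -0.3, -0.3]
t 15.5 tcp [0.5821 0.1808 0.2376] yaw -160.9 q [ 11.  27.  91.  -0.  63. -98.] F [-0.1 -0.3 -0.3] w 1.001 ff 0.0
.583,.181,.143,-160.8 -> [-1.1 -0.1 94.6] roll -0.1
```

```bash
python3 -m inch '[{"dx":-0.8,"dy":0,"dz":45,"roll":0,"claw":1},{"dx":-0.8,"dy":0,"dz":80,"roll":0,"claw":1},{"dx":-0.8,"dy":0,"dz":94.5,"roll":0,"claw":1},{"dx":-0.8,"dy":0,"dz":94.5,"roll":0,"claw":1},{"dx":-0.8,"dy":0,"dz":94.5,"roll":0,"claw":0.2},{"dx":-0.8,"dy":0,"dz":94.5,"roll":0,"claw":0.2},{"dx":-0.8,"dy":0,"dz":94.5,"roll":0,"claw":0.2},{"dx":-0.8,"dy":0,"dz":94.5,"roll":0,"claw":0.2},{"dx":-0.8,"dy":0,"dz":94.5,"roll":0,"claw":0.2},{"dx":-0.8,"dy":0,"dz":94.5,"roll":0,"claw":0.2}]' 30; python3 to.py
```

```text
time_s: 16.75
tcp_pos: [0.5839, 0.1823, 0.1135]
tool_rot: [[-0.944, -0.329, 0.001], [-0.329, 0.944, 0.0], [-0.001, -0.0, -1.0]]
contact_force: [0.3, -0.5, 6.5]
width: 0.369
finger_force: 34.4
t 16.75 tcp [0.5839 0.1823 0.1445] yaw -160.8 q [ 11.  32.  96.   0.  51. -98.] F [ 0.3 -0.5  6.5] w 0.369 ff 34.4
```

```bash
python3 -m inch '[{"dx":0,"dy":0,"dz":-10,"roll":0,"claw":0.2},{"dx":0,"dy":0,"dz":-25,"roll":0,"claw":0.2},{"dx":0,"dy":0,"dz":-40,"roll":0,"claw":0.2},{"dx":0,"dy":0,"dz":-55,"roll":0,"claw":0.2},{"dx":0,"dy":0,"dz":-70,"roll":0,"claw":0.2},{"dx":0,"dy":0,"dz":-90,"roll":0,"claw":0.2},{"dx":0,"dy":0,"dz":-120,"roll":0,"claw":0.2},{"dx":0,"dy":0,"dz":-145,"roll":0,"claw":0.2},{"dx":0,"dy":0,"dz":-145,"roll":0,"claw":0.2},{"dx":0,"dy":0,"dz":-145,"roll":0,"claw":0.2}]' 30
python3 - <<'E'
from vis import *
from bench import robot
im=eyes.read_camera("side"); cv2.imwrite("pics/side4.png",im[:,:,::-1])
t=robot.get_state()["tcp_pos"]; yaw=np.radians(19.2)
K=box([-.01,.01],[-.016,.016],[.085,.185])@R(yaw).T+[t[0],t[1],t[2]+.031+.019-.150]
p=proj("side",K); print("pred handle",p.min(0).round(1),p.max(0).round(1))
m=masks(im,False)["red"]; 
n,l,s,c=cv2.connectedComponentsWithStats(m.astype(np.uint8)); print([(s[i].tolist()) for i in range(1,n) if s[i,4]>20])
o=[(d["conf"],d["box"]) for d in eyes.outline_of("scraper","side")]; print(o)
b=im[130:230,230:330]; cv2.imwrite("pics/v9.png",cv2.resize(b[:,:,::-1],None,fx=5,fy=5,interpolation=cv2.INTER_CUBIC))
E
python3 to.py
```

```text
time_s: 18.0
tcp_pos: [0.583, 0.182, 0.257]
tool_rot: [[-0.944, -0.329, -0.001], [-0.329, 0.944, -0.0], [0.001, 0.0, -1.0]]
contact_force: [0.5, -0.1, -2.3]
width: 0.369
finger_force: 33.9
pred handle [272.5 142.4] [286.1 179.9]
[[275, 144, 11, 35, 226], [373, 186, 7, 12, 43], [193, 227, 26, 51, 907]]
[(0.7, [278.4, 144.4, 290.5, 208.9]), (0.26, [353.6, 232.2, 370.3, 255.7])]
t 18.1 tcp [0.583  0.182  0.2877] yaw -160.8 q [ 11.  24.  87.  -0.  69. -98.] F [ 0.4 -0.2 -2.4] w 0.368 ff 33.9
```

View pics/v9.png

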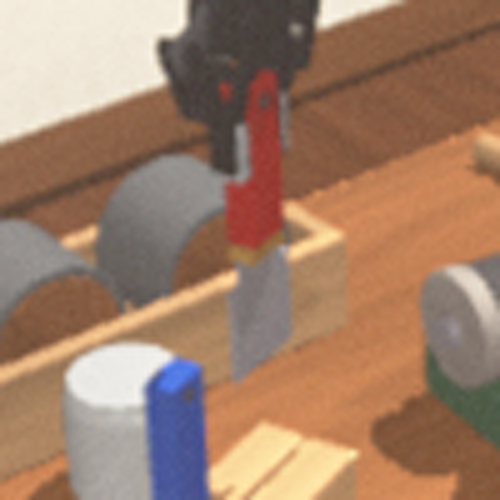

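```bash
python3 to.py .5117,-.0678,.288,173.5
```

```text
t 18.1 tcp [0.583  0.182  0.2877] yaw -160.8 q [ 11.  24.  87.  -0.  69. -98.] F [ 0.4 -0.2 -2.4] w 0.368 ff 33.9
.5117,-.0678,.288,173.5 -> [ 1.494e+02 -2.125e+02 -1.000e-01] roll 25.7
```

```bash
python3 -m inch '[{"dx":25,"dy":-35,"dz":0,"roll":5,"claw":0.2},{"dx":55,"dy":-75,"dz":0,"roll":10,"claw":0.2},{"dx":85,"dy":-120,"dz":0,"roll":16,"claw":0.2},{"dx":110,"dy":-160,"dz":0,"roll":22,"claw":0.2},{"dx":130,"dy":-190,"dz":0,"roll":25.7,"claw":0.2},{"dx":145,"dy":-206,"dz":0,"roll":25.7,"claw":0.2},{"dx":149.4,"dy":-212.5,"dz":0,"roll":25.7,"claw":0.2},{"dx":149.4,"dy":-212.5,"dz":0,"roll":25.7,"claw":0.2},{"dx":149.4,"dy":-212.5,"dz":0,"roll":25.7,"claw":0.2},{"dx":149.4,"dy":-212.5,"dz":0,"roll":25.7,"claw":0.2}]'|grep cont; python3 to.py .5117,-.0678,.2263,173.5
python3 - <<'E'
from vis import *
from bench import robot
im={n:eyes.read_camera(n) for n in CAL}
for n in im: cv2.imwrite(f"pics/{n}5.png",im[n][:,:,::-1])
t=robot.get_state()["tcp_pos"]; yaw=np.radians(-6.5)
o=t+[0,0,.031-.1305]
p=proj("side",box([-.01,.01],[-.016,.016],[.085,.185])@R(yaw).T+o); print("pred handle",p.min(0).round(1),p.max(0).round(1))
m=masks(im["side"],False)["red"]; 
n,l,s,c=cv2.connectedComponentsWithStats(m.astype(np.uint8)); print([(s[i].tolist()) for i in range(1,n) if s[i,4]>20])
print("blade pred",proj("side",(box([0],[-.03,.03],[0,.062])@R(yaw).T)+o).round(1).tolist())
b=im["side"][135:225,310:410]; cv2.imwrite("pics/v10.png",cv2.resize(b[:,:,::-1],None,fx=6,fy=6,interpolation=cv2.INTER_CUBIC))
E
```

```text
contact_force: [0.4, 0.6, -1.8]
t 19.35 tcp [ 0.5124 -0.067   0.2888] yaw 173.5 q [-15.  16. 100.  -0.  64. -98.] F [ 0.4  0.6 -1.8] w 0.372 ff 33.3
.5117,-.0678,.2263,173.5 -> [ 0.6 -0.9 62.5] roll 0.0
pred handle [352.2 126.2] [366.3 161.1]
[[354, 128, 13, 33, 264], [373, 182, 8, 16, 85], [193, 226, 26, 52, 917]]
blade pred [[364.2, 179.5], [365.3, 162.5], [349.5, 184.9], [350.3, 167.6]]
```

```bash
python3 -m inch '[{"dx":0.4,"dy":-0.6,"dz":20,"roll":0,"claw":0.2},{"dx":0.4,"dy":-0.6,"dz":40,"roll":0,"claw":0.2},{"dx":0.4,"dy":-0.6,"dz":50,"roll":0,"claw":0.2},{"dx":0.4,"dy":-0.6,"dz":50,"roll":0,"claw":0.2},{"dx":0.4,"dy":-0.6,"dz":54,"roll":0,"claw":0.2},{"dx":0.4,"dy":-0.6,"dz":57,"roll":0,"claw":0.2},{"dx":0.4,"dy":-0.6,"dz":57,"roll":0,"claw":0.2}]'|grep cont; python3 -m inch '[{"dx":0,"dy":0,"dz":2.5,"roll":0,"claw":0.2},{"dx":0,"dy":0,"dz":2.5,"roll":0,"claw":0.2}]'|grep cont;python3 -m inch '[{"dx":0,"dy":0,"dz":2.5,"roll":0,"claw":0.2},{"dx":0,"dy":0,"dz":2.5,"roll":0,"claw":0.2}]'|grep cont; python3 to.py .5117,-.0678,.2263,173.5
```

```text
contact_force: [0.5, -0.6, -2.4]
contact_force: [-0.4, 0.7, -2.4]
contact_force: [0.7, -0.2, -2.4]
t 20.82 tcp [ 0.5116 -0.0682  0.2267] yaw 173.5 q [-15.  20. 105.  -0.  56. -98.] F [ 0.7 -0.2 -2.4] w 0.374 ff 33.2
.5117,-.0678,.2263,173.5 -> [-0.   0.4  0.4] roll -0.0
```

```bash
python3 -m inch '[{"dx":0,"dy":0,"dz":2,"roll":0,"claw":0.2},{"dx":0,"dy":0,"dz":2,"roll":0,"claw":0.2}]'|grep cont;python3 -m inch '[{"dx":0,"dy":0,"dz":2,"roll":0,"claw":0.2},{"dx":0,"dy":0,"dz":2,"roll":0,"claw":0.2}]'|grep cont; python3 to.py
```

```text
contact_force: [0.3, 0.1, -2.4]
contact_force: [-0.5, 0.6, -2.8]
t 21.32 tcp [ 0.5117 -0.0682  0.2227] yaw 173.5 q [-15.  20. 105.  -0.  55. -98.] F [-0.5  0.6 -2.8] w 0.374 ff 33.2
```

```bash
python3 -m inch '[{"dx":0,"dy":0,"dz":0,"roll":0,"claw":0.2},{"dx":6.5,"dy":0,"dz":0.3,"roll":0,"claw":0.2},{"dx":13,"dy":0,"dz":1,"roll":0,"claw":0.2},{"dx":19.5,"dy":0,"dz":2,"roll":0,"claw":0.2},{"dx":25.5,"dy":0,"dz":3.2,"roll":0,"claw":0.2},{"dx":25.5,"dy":0,"dz":3.2,"roll":0,"claw":0.2}]' 20
python3 - <<'E'
from vis import *
im=eyes.read_camera("side"); cv2.imwrite("pics/side6.png",im[:,:,::-1])
n,l,s,c=cv2.connectedComponentsWithStats(masks(im,False)["red"].astype(np.uint8))
for i in range(1,n):
    if s[i,4]>60: 
        ys,xs=np.nonzero(l==i); e=np.linalg.eigh(np.cov(np.c_[xs,ys].T)); print(s[i].tolist(),c[i].round(1),e[1][:,1].round(3))
ys=R(np.radians(-6.5))
for th in(0,10,20,30):
    a=np.radians(th); d=ys@[-np.sin(a),0,np.cos(a)]; p=proj("side",[np.array([.51,-.068,.09])+k*d for k in(.085,.185)]); v=p[1]-p[0]; print(th,(v/np.linalg.norm(v)).round(3))
E
```

```text
time_s: 22.08
tcp_pos: [0.4861, -0.0654, 0.1893]
tool_rot: [[-0.994, 0.114, 0.001], [0.114, 0.994, -0.0], [-0.001, -0.0, -1.0]]
contact_force: [1.2, -1.1, 3.8]
width: 0.369
finger_force: 32.3
[357, 151, 15, 31, 229] [364.4 167.2] [-0.288  0.958]
[193, 226, 26, 52, 917] [206.4 252.4] [0.146 0.989]
0 [ 0.057 -0.998]
10 [ 0.203 -0.979]
20 [ 0.376 -0.926]
30 [ 0.574 -0.819]
```

```bash
python3 -m inch '[{"dx":6,"dy":0,"dz":1.8,"roll":0,"claw":0.2},{"dx":12.3,"dy":0,"dz":3.6,"roll":0,"claw":0.2},{"dx":18,"dy":0,"dz":6.4,"roll":0,"claw":0.2},{"dx":23.8,"dy":0,"dz":9.3,"roll":0,"claw":0.2},{"dx":23.8,"dy":0,"dz":9.3,"roll":0,"claw":0.2}]' 20|grep cont
cat > ang.py <<'E'
from vis import *
im=eyes.read_camera("side"); cv2.imwrite("pics/side6.png",im[:,:,::-1])
n,l,s,c=cv2.connectedComponentsWithStats(masks(im,False)["red"].astype(np.uint8))
for i in range(1,n):
    if s[i,4]>60 and c[i][0]>300: 
        ys,xs=np.nonzero(l==i); e=np.linalg.eigh(np.cov(np.c_[xs,ys].T)); print(s[i].tolist(),c[i].round(1),e[1][:,1].round(3))
E
python3 ang.py; python3 to.py
```

```text
contact_force: [1.0, -0.5, -0.6]
[359, 158, 19, 28, 205] [368.8 171.4] [-0.424  0.906]
[373, 181, 7, 17, 69] [376.7 190.1] [-0.037  0.999]
t 22.8 tcp [ 0.4621 -0.0624  0.21  ] yaw 173.5 q [-16.  17. 112.  -0.  51. -99.] F [ 0.7  0.1 -1.4] w 0.371 ff 31.2
```

```bash
python3 -m inch '[{"dx":5.5,"dy":0,"dz":3.2,"roll":0,"claw":0.2},{"dx":11,"dy":0,"dz":6.8,"roll":0,"claw":0.2},{"dx":16.5,"dy":0,"dz":10.5,"roll":0,"claw":0.2},{"dx":21.7,"dy":0,"dz":14.5,"roll":0,"claw":0.2},{"dx":21.7,"dy":0,"dz":14.5,"roll":0,"claw":0.2}]' 20|grep cont; python3 ang.py; python3 -m inch '[{"dx":-1.5,"dy":0,"dz":2.6,"roll":0,"claw":0.2},{"dx":-3,"dy":0,"dz":5.2,"roll":0,"claw":0.2},{"dx":-3,"dy":0,"dz":5.2,"roll":0,"claw":0.2}]' 20|grep cont; python3 ang.py; python3 to.py
```

```text
contact_force: [0.8, 0.1, -2.2]
[362, 167, 18, 31, 216] [373.4 182.9] [-0.071  0.997]
contact_force: [-0.4, 0.6, -1.7]
[361, 167, 19, 31, 206] [372.6 183.1] [-0.111  0.994]
t 23.9 tcp [ 0.4441 -0.0604  0.1905] yaw 173.5 q [ -16.   17.  116.   -0.   47. -100.] F [-0.3  0.3 -1.6] w 0.369 ff 30.4
```

```bash
python3 -m inch '[{"dx":-1.5,"dy":0,"dz":2.6,"roll":0,"claw":0.2},{"dx":-3,"dy":0,"dz":5.2,"roll":0,"claw":0.2},{"dx":-3,"dy":0,"dz":5.2,"roll":0,"claw":0.2}]' 20|grep cont;  python3 -m inch '[{"dx":-1.5,"dy":0,"dz":2.6,"roll":0,"claw":0.2},{"dx":-3,"dy":0,"dz":5.2,"roll":0,"claw":0.2},{"dx":-3,"dy":0,"dz":5.2,"roll":0,"claw":0.2}]' 20|grep cont; python3 to.py
python3 - <<'E'
from vis import *
im=eyes.read_camera("side")
b=im[140:230,315:415]; cv2.imwrite("pics/v10.png",cv2.resize(b[:,:,::-1],None,fx=6,fy=6,interpolation=cv2.INTER_CUBIC))
E
```

```text
contact_force: [0.1, -0.3, -1.4]
contact_force: [-0.1, 0.1, -0.9]
t 24.65 tcp [ 0.4501 -0.0612  0.1801] yaw 173.5 q [ -16.   18.  116.   -0.   46. -100.] F [-0.1  0.1 -0.9] w 0.374 ff 30.4
```

View pics/v10.png

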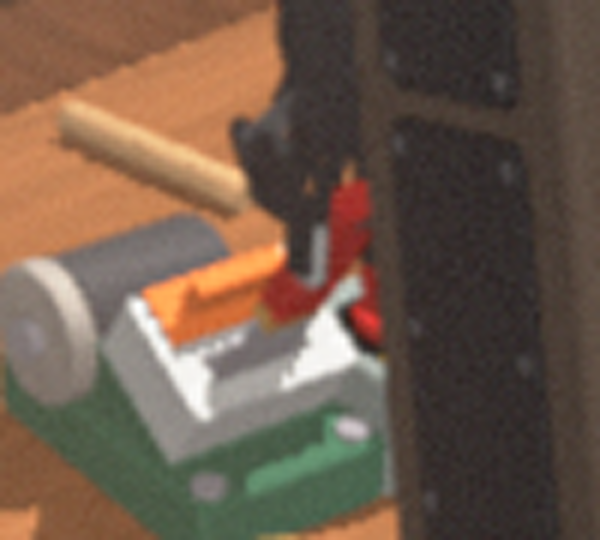

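```bash
python3 -m inch '[{"dx":-2,"dy":0,"dz":2.6,"roll":0,"claw":0.2},{"dx":-4,"dy":0,"dz":6,"roll":0,"claw":0.2},{"dx":-4,"dy":0,"dz":6,"roll":0,"claw":0.2}]' 30|grep cont;  python3 -m inch '[{"dx":-1,"dy":0,"dz":2,"roll":0,"claw":0.2},{"dx":-1.5,"dy":0,"dz":3,"roll":0,"claw":0.2},{"dx":-1.5,"dy":0,"dz":3,"roll":0,"claw":0.2}]' 30|grep cont; python3 -m inch '[{"dx":-1,"dy":0,"dz":2,"roll":0,"claw":0.2},{"dx":-1,"dy":0,"dz":2,"roll":0,"claw":0.2}]' 30|grep cont; python3 to.py; python3 ang.py
```

```text
contact_force: [-0.1, -1.1, -1.7]
contact_force: [0.3, -0.1, -3.3]
contact_force: [-5.7, 1.3, 8.5]
t 25.7 tcp [ 0.4563 -0.0618  0.1698] yaw 173.5 q [-16.  20. 116.  -0.  44. -99.] F [-5.7  1.3  8.5] w 0.37 ff 31.7
[358, 172, 18, 23, 139] [368.1 183. ] [-0.581  0.814]
```

```bash
python3 -m inch '[{"dx":-0.7,"dy":0,"dz":1.2,"roll":0,"claw":0.2},{"dx":-0.7,"dy":0,"dz":1.2,"roll":0,"claw":0.2}]' 40|grep -E "tcp|cont"; python3 -m inch '[{"dx":-0.5,"dy":0,"dz":0.9,"roll":0,"claw":0.2},{"dx":-0.5,"dy":0,"dz":0.9,"roll":0,"claw":0.2}]' 40|grep -E "tcp|cont"
```

```text
tcp_pos: [0.4562, -0.0616, 0.1385]
contact_force: [-13.9, 2.9, 25.6]
tcp_pos: [0.4561, -0.0616, 0.1383]
contact_force: [-21.4, 5.0, 39.9]
```

```bash
python3 -m inch '[{"dx":1,"dy":0,"dz":-2,"roll":0,"claw":0.2},{"dx":1,"dy":0,"dz":-2,"roll":0,"claw":0.6},{"dx":1,"dy":0,"dz":-2,"roll":0,"claw":1},{"dx":1,"dy":0,"dz":-2,"roll":0,"claw":1},{"dx":1,"dy":0,"dz":-2,"roll":0,"claw":1},{"dx":1,"dy":0,"dz":-2,"roll":0,"claw":1},{"dx":1,"dy":0,"dz":-30,"roll":0,"claw":1},{"dx":1,"dy":0,"dz":-70,"roll":0,"claw":1},{"dx":1,"dy":0,"dz":-110,"roll":0,"claw":1},{"dx":1,"dy":0,"dz":-110,"roll":0,"claw":1}]' 40|grep -E "cont|width"; python3 ang.py; python3 to.py .502,-.1748,.28,173.5
python3 - <<'E'
from vis import *
yw=R(np.radians(-6.5)); s=np.array([.5317,-.0701,.06])
P=s+(box([-.01,.01],[-.016,.016],[.085,.185])@TL.T)@yw.T; p=proj("side",P); print("home pred box",p.min(0).round(1),p.max(0).round(1))
E
```

```text
contact_force: [-0.1, -1.4, -0.7]
width: 0.999
[359, 176, 26, 22, 326] [373.4 187.7] [-0.98   0.199]
t 27.55 tcp [ 0.457  -0.062   0.2779] yaw 173.5 q [-16.  12. 108.  -0.  61. -99.] F [-0.2  0.4 -1. ] w 1.003 ff 0.0
.502,-.1748,.28,173.5 -> [ -57.5 -107.    -2. ] roll -0.0
home pred box [355.7 170.5] [379.  195.8]
```

```bash
python3 -m inch '[{"dx":-25,"dy":-50,"dz":-2,"roll":0,"claw":0.5},{"dx":-57.5,"dy":-107,"dz":-2,"roll":0,"claw":0.5},{"dx":-57.5,"dy":-107,"dz":-2,"roll":0,"claw":0.5},{"dx":-57.5,"dy":-107,"dz":-2,"roll":0,"claw":0.5},{"dx":-57.5,"dy":-107,"dz":-2,"roll":0,"claw":0.5}]' 60|grep -E "cont|width"; python3 ang.py; python3 to.py .502,-.1748,.095,173.5
python3 - <<'E'
from vis import *
yw=R(np.radians(-6.5)); s=np.array([.5317,-.0701,.06])
b=(358,362,366,370,374,378)
im=eyes.read_camera("top"); cv2.imwrite("pics/top7.png",im[:,:,::-1])
n,l,st,c=cv2.connectedComponentsWithStats(masks(im,True)["red"].astype(np.uint8)); print([st[i].tolist() for i in range(1,n) if st[i,4]>20])
P=s+(box([-.01,.01],[-.016,.016],[.085,.185])@TL.T)@yw.T; p=proj("top",P); print("home pred top",p.min(0).round(1),p.max(0).round(1))
im=cv2.imread("pics/side6.png")[:,:,::-1].copy(); m=masks(im,False)["red"]
for r in range(164,204): print(r,"".join("#" if x else "." for x in m[r,345:400]))
for n in("scraper",): print([(d["conf"],np.round(d["box"])) for d in eyes.outline_of(n,"side")[:2]])
E
```

```text
contact_force: [-0.1, 0.4, 0.3]
width: 0.494
[359, 176, 21, 22, 265] [371.3 187.1] [-0.746  0.666]
t 28.23 tcp [ 0.5014 -0.1737  0.2791] yaw 173.5 q [ -26.   18.   99.    0.   64. -110.] F [-0.1  0.5 -0.1] w 0.502 ff 0.0
.502,-.1748,.095,173.5 -> [ -0.8  -1.  184.1] roll 0.0
[[190, 167, 26, 23, 282], [395, 215, 6, 5, 22], [351, 218, 13, 25, 247]]
home pred top [351.6 214.9] [364.  238.5]
164 .......................................................
165 .......................................................
166 .......................................................
167 .......................................................
168 .......................................................
169 .......................................................
170 .......................................................
171 .......................................................
172 .......................................................
173 .......................................................
174 .......................................................
175 .............................................
[... 1032 characters left out ...]
93 ..............#########.....#######....................
194 ..............########.......######....................
195 ...............#####.........######....................
196 ...............###............#####....................
197 ................................##.....................
198 .......................................................
199 .......................................................
200 .......................................................
201 .......................................................
202 .......................................................
203 .......................................................
[(0.59, array([352., 174., 380., 203.]))]
```

Run:
```python
from vis import *
yw=R(np.radians(-6.5)); s=np.array([.5317,-.0701,.06])
mt=comp(masks(cv2.imread("pics/top7.png")[:,:,::-1].copy(),True)["red"],(357,230))[0]
ms=masks(cv2.imread("pics/side6.png")[:,:,::-1].copy(),False)["red"]
def mod(th,d,dx):
    a=np.radians(th); T=np.array([[np.cos(a),0,-np.sin(a)],[0,1,0],[np.sin(a),0,np.cos(a)]])
    return [s+yw@[dx,0,0]+yw@TL@[0.0015,0,d]+(box([-.01,.01],[-.016,.016],[.085,.185])@T.T)@yw.T]
def cost(p):
    t=abs(render("top",mod(*p),(345,205,26,45))-mt[205:250,345:371]).sum()/mt.sum()
    return t+abs(render("side",mod(*p),(350,170,21,32))-ms[170:202,350:371]).sum()/150
import itertools
r=sorted((cost((th,d,dx)),th,d,dx) for th in np.arange(28,40,1) for d in np.arange(-.006,.03,.003) for dx in(-.003,0,.003))
for x in r[:6]: print(np.round(x,4))
```

```text
[4.041e-01 3.700e+01 6.000e-03 3.000e-03]
[4.155e-01 3.600e+01 3.000e-03 0.000e+00]
[4.191e-01 3.700e+01 3.000e-03 3.000e-03]
[ 4.237e-01  3.500e+01  0.000e+00 -3.000e-03]
[ 0.4267 36.      0.      0.    ]
[4.35e-01 3.60e+01 6.00e-03 0.00e+00]
```

```bash
python3 -m inch '[{"dx":0,"dy":0,"dz":50,"roll":0,"claw":0.5},{"dx":0,"dy":0,"dz":100,"roll":0,"claw":0.5},{"dx":0,"dy":0,"dz":140,"roll":0,"claw":0.5},{"dx":0,"dy":0,"dz":140,"roll":0,"claw":0.5},{"dx":0,"dy":0,"dz":140,"roll":0,"claw":0.5}]' 60|grep -E "cont|width"; python3 to.py .502,-.1748,.092,173.5
```

```text
contact_force: [0.6, 0.1, 0.6]
width: 0.497
t 28.95 tcp [ 0.5024 -0.1749  0.1407] yaw 173.5 q [ -26.   27.  108.   -0.   45. -110.] F [0.6 0.1 0.6] w 0.497 ff 0.0
.502,-.1748,.092,173.5 -> [ 0.5  0.  48.7] roll 0.0
```

```bash
python3 -m inch '[{"dx":0,"dy":0,"dz":20,"roll":0,"claw":0.5},{"dx":0,"dy":0,"dz":40,"roll":0,"claw":0.5},{"dx":0,"dy":0,"dz":48,"roll":0,"claw":0.5},{"dx":0,"dy":0,"dz":48,"roll":0,"claw":0.5},{"dx":0,"dy":0,"dz":48,"roll":0,"claw":0},{"dx":0,"dy":0,"dz":48,"roll":0,"claw":0},{"dx":0,"dy":0,"dz":48,"roll":0,"claw":0},{"dx":0,"dy":0,"dz":48,"roll":0,"claw":0},{"dx":0,"dy":0,"dz":48,"roll":0,"claw":0}]' 40|grep -E "tcp|cont|width|fing"
```

```text
tcp_pos: [0.5022, -0.1753, 0.0612]
contact_force: [-1.5, -2.7, 6.4]
width: 0.155
finger_force: 40.5
```

```bash
python3 -m inch '[{"dx":0,"dy":0,"dz":0,"roll":10,"claw":0},{"dx":0,"dy":0,"dz":0,"roll":20,"claw":0},{"dx":0,"dy":0,"dz":0,"roll":30,"claw":0},{"dx":0,"dy":0,"dz":0,"roll":40,"claw":0},{"dx":0,"dy":0,"dz":0,"roll":50,"claw":0},{"dx":0,"dy":0,"dz":0,"roll":60,"claw":0},{"dx":0,"dy":0,"dz":0,"roll":66,"claw":0},{"dx":0,"dy":0,"dz":0,"roll":70,"claw":0},{"dx":0,"dy":0,"dz":0,"roll":70,"claw":0},{"dx":0,"dy":0,"dz":0,"roll":70,"claw":0}]' 40|grep -E "tcp|cont|width|fing"; python3 -c "
from bench import robot
print(robot.get_state()['ft_torque'])"; python3 to.py;  python3 -m inch '[{"dx":0,"dy":0,"dz":0,"roll":3,"claw":0},{"dx":0,"dy":0,"dz":0,"roll":3,"claw":0},{"dx":0,"dy":0,"dz":0,"roll":3,"claw":0}]' 40|grep -E "cont|width|fing"; python3 -c "
from bench import robot
print(robot.get_state()['ft_torque'])"; python3 to.py
```

```text
tcp_pos: [0.5021, -0.1754, 0.0612]
contact_force: [-1.8, -2.6, 5.9]
width: 0.155
finger_force: 40.3
[-0.54097297  0.36351612  0.27285013]
t 31.32 tcp [ 0.5021 -0.1754  0.0922] yaw 103.5 q [-26.  32. 110.  -0.  38. -40.] F [-1.8 -2.6  5.9] w 0.155 ff 40.3
contact_force: [-2.1, -3.9, 5.8]
width: 0.158
finger_force: 46.2
[-0.68380798  0.40176826  0.88332485]
t 31.7 tcp [ 0.5021 -0.1756  0.0922] yaw 100.6 q [-26.  32. 110.  -0.  38. -37.] F [-2.1 -3.9  5.8] w 0.158 ff 46.2
```

```bash
python3 -m inch '[{"dx":0,"dy":0,"dz":0,"roll":0,"claw":1},{"dx":0,"dy":0,"dz":0,"roll":0,"claw":1},{"dx":0,"dy":0,"dz":0,"roll":0,"claw":1},{"dx":0,"dy":0,"dz":0,"roll":0,"claw":1},{"dx":0,"dy":0,"dz":0,"roll":0,"claw":1},{"dx":0,"dy":0,"dz":0,"roll":0,"claw":1},{"dx":0,"dy":0,"dz":-50,"roll":0,"claw":1},{"dx":0,"dy":0,"dz":-110,"roll":0,"claw":1},{"dx":0,"dy":0,"dz":-170,"roll":0,"claw":1},{"dx":0,"dy":0,"dz":-200,"roll":0,"claw":1},{"dx":0,"dy":0,"dz":-200,"roll":0,"claw":1}]' 40|grep -E "tcp|cont|width"; python3 to.py .35,-.45,.29,100.6
```

```text
tcp_pos: [0.5023, -0.175, 0.2624]
contact_force: [-0.1, -0.1, -0.4]
width: 1.001
t 33.08 tcp [ 0.5023 -0.175   0.2934] yaw 100.5 q [-26.  17.  98.  -0.  65. -37.] F [-0.1 -0.1 -0.4] w 1.001 ff 0.0
.35,-.45,.29,100.6 -> [-242.7 -199.9    3.3] roll -0.1
```

Move clear, then verify numerically from both cameras.

```bash
python3 -m inch '[{"dx":-243,"dy":-200,"dz":0,"roll":0,"claw":1},{"dx":-243,"dy":-200,"dz":0,"roll":0,"claw":1},{"dx":-243,"dy":-200,"dz":0,"roll":0,"claw":1},{"dx":-243,"dy":-200,"dz":0,"roll":0,"claw":1},{"dx":-243,"dy":-200,"dz":0,"roll":0,"claw":1},{"dx":-243,"dy":-200,"dz":0,"roll":0,"claw":1},{"dx":-243,"dy":-200,"dz":0,"roll":0,"claw":1},{"dx":-243,"dy":-200,"dz":0,"roll":0,"claw":1}]'|grep -E "tcp|cont"
python3 - <<'E'
from vis import *
im={n:eyes.read_camera(n) for n in CAL}
for n in CAL:
    o=cv2.imread(f"pics/{n}0.png")[:,:,::-1].copy()
    cv2.imwrite(f"pics/{n}9.png",im[n][:,:,::-1])
    for c in("red","blue","orange"):
        for w,i in(("before",o),("now",im[n])):
            k,l,s,ce=cv2.connectedComponentsWithStats(masks(i,n=="top")[c].astype(np.uint8)); print(n,c,w,[(s[j].tolist()) for j in range(1,k) if s[j,4]>60 and 180<ce[j][0]<420 and 150<ce[j][1]<290])
    d=cv2.GaussianBlur(cv2.absdiff(im[n],o),(3,3),0).max(2)>50
    k,l,s,ce=cv2.connectedComponentsWithStats(d.astype(np.uint8)); print(n,"changed",[s[j].tolist() for j in range(1,k) if s[j,4]>12])
    if n=="top":
        m=comp(masks(im[n],True)["red"],(393,215))[0]; V=cv2.cvtColor(im[n],cv2.COLOR_RGB2GRAY),cv2.cvtColor(o,cv2.COLOR_RGB2GRAY); print("key diff",np.abs(V[0][203:228,382:405].astype(int)-V[1][203:228,382:405]).max())
E
```

```text
tcp_pos: [0.35, -0.4489, 0.2598]
contact_force: [0.0, -0.0, 0.4]
side red before [[373, 182, 16, 16, 172], [277, 187, 11, 33, 290], [193, 226, 26, 52, 923]]
side red now [[359, 176, 30, 22, 366], [193, 226, 26, 52, 918]]
side blue before [[260, 202, 11, 34, 317]]
side blue now [[260, 202, 11, 34, 317]]
side orange before [[381, 153, 26, 23, 163], [354, 159, 26, 23, 123], [372, 174, 29, 20, 172], [345, 190, 25, 15, 208]]
side orange now [[339, 154, 57, 43, 767], [22, 214, 364, 133, 19004]]
side changed [[405, 0, 55, 112, 3036], [502, 0, 91, 94, 4762], [464, 25, 11, 39, 180], [456, 67, 7, 5, 28], [482, 72, 24, 55, 480], [470, 78, 3, 11, 16], [533, 93, 30, 56, 763], [405, 107, 9, 4, 15], [442, 106, 43, 97, 1713], [441, 114, 6, 5, 26], [399, 123, 16, 30, 308], [422, 127, 7, 4, 28], [395, 157, 12, 13, 101], [425, 160, 7, 5, 26], [390, 174, 14, 29, 210], [339, 177, 41, 31, 624], [414, 177, 9, 5, 37], [272, 188, 16, 46, 404], [435, 210, 33, 18, 303], [497, 213, 10, 5, 37], [341, 237, 12, 17, 153], [530, 239, 17, 12, 113], [372, 240, 63, 52, 1399], [534, 269, 13, 29, 112], [412, 278, 40, 35,
[... 307 characters left out ...]
48]]
top blue before [[238, 191, 17, 12, 139]]
top blue now [[238, 191, 17, 12, 139]]
top orange before [[344, 207, 29, 13, 277]]
top orange now [[345, 197, 30, 13, 288]]
top changed [[253, 179, 31, 17, 290], [342, 196, 34, 46, 940], [338, 221, 9, 4, 22], [313, 222, 24, 21, 241], [487, 240, 153, 160, 13541], [306, 246, 208, 154, 12184], [208, 272, 65, 93, 3308], [269, 281, 33, 12, 243], [268, 312, 33, 62, 1039], [608, 312, 18, 10, 117], [467, 318, 10, 3, 18], [615, 322, 10, 5, 32], [319, 335, 7, 9, 30], [344, 340, 6, 9, 35], [309, 353, 8, 11, 42], [318, 358, 19, 7, 85], [362, 369, 10, 6, 40], [315, 375, 9, 6, 34], [304, 376, 5, 6, 20], [351, 385, 7, 7, 21], [531, 395, 10, 5, 34]]
key diff 10
```

```bash
python3 -c "
from bench import robot
print(robot.sign_off())"
```

```text
the job is handed in; nothing more can be done
None
```

I handed the job in at about 34 s: shutter fully back, red scraper home in the slot and released, key turned to its stop and sprung back; blue scraper and spray can unmoved in the pictures, and no shift seen in the cup, tin or block.

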